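Load the swing tray with a thread spool and push it round its pin into the catch

ROBOT

A 6-joint arm with a two-finger parallel gripper is mounted at the origin on a cart in front of the work surface, level with it; the furniture and walls round the work are solid. World frame = base frame: x ahead of the robot, y to its left, z up, the work surface at z = 0. Lengths are in m, angles in rad, forces in N, time in s.
With the tool pointing down it reaches from about 0.3 to 0.85 m from the base axis. Payload 4.2 kg.
Tool frame: the origin (TCP) lies at the very end of the fingers, on their centre line; the grasp point (between the pads) lies 19 mm behind it; x points along the fingers, y is the direction in which the jaws open and shut, and the axes are right-handed (so a half turn about x gives the same grasp; the last joint's range is limited). The gripper opens to 91 mm and grips with 3 to 60 N. Pads are 32 mm wide; open, the fingers measure 118 mm over their backs; the gripper's body (76 mm by 178 mm) begins 60 mm behind the grasp point.
Start: joints at [-1.339, 0.32, 1.565, -0, 1.257, -0.02], TCP at [0.143, -0.557, 0.214] pointing down, gripper open.
Joint ranges: [-3.11, 3.11], [-0.84, 2.01], [0.21, 2.61], [-1.34, 4.49], [0.05, 2.63], [-2.56, 2.56]. Speed limits (rad/s): [2.57, 2.57, 3.14, 3.14, 3.14, 3.14].

INTERFACE

Orientations are given as a 3x3 rotation matrix whose columns are the frame's x, y, z axes.
In Python, from plant import manip gives the robot as it stands. The module is installed in compiled form; this text tells all that it offers.
- The arm moves only by the tool send_rows, never from a script. Its argument "motion" is a list of rows, each an object of numbers: "tx", "ty", "tz": the shift along the tool's x, y, z each as a share of 0.03 m, from -1 to 1; "rx", "ry", "rz": the turn, a rotation vector about the tool's x, y, z each as a share of 0.12 rad, from -1 to 1; "fingers": the gripper's target within -1 to 1 (fully open at 1, half-way at 0, shut at -1). In form: [{"tx": .., "ty": .., "tz": .., "rx": .., "ry": .., "rz": .., "fingers": ..}, ...]. A call has 1 to 5 rows; each row shifts and turns the commanded pose from where the row before left it, along the tool's axes as they then stand; what a row does not reach is not made up. A row lasts 1/10 s, in which the tool goes at most 50 mm and 8.59 degrees, less where a joint would pass 70% of its speed; a pose out of reach is approached as far as the arm can. A call with a number of a shift or a turn outside -1 to 1 is refused whole. A call with a gripper value outside its range is refused whole. The fingers move at their own pace and stop on an object; the grip force is fixed at half the most. Time passes only in rows, so rows that do not move let the fingers close. It gives the time, the measured TCP pose, the force and the opening at its end, in the units of the state.
- manip.read_state(): the state, without advancing time (a new reading comes with each control period).
- manip.grab_frame(name): name is "side" or "top"; returns a dict with "frame" (420x560x3 uint8, red, green, blue), "range_z" (420x560 float32, m along the optical axis (not along the pixel's ray), 0 where there is no reading), "mtx" (3x3 intrinsics, pixels), "T" (4x4, takes a point from camera to world coordinates). Camera axes: x right, y down, z forward; pixel columns grow to the right and rows downward; lengths in m; the calibration is good to about 2 mm. A picture is of the moment at which its call begins.
- manip.sign_off(): hands the job in, once; it reports no verdict.
Trained networks look in the newest picture that a camera, given by its name, has taken for a name from the list of things; names that differ only in an ending like _2 or _b are one class to them, and where a whole thing is asked for, a point or a joint stands for the part that bears it (a point fixed in the world has none). Each returns a list of dicts, best first, with "confidence" (0 to 1); they miss things now and then, are a little off and sometimes report something else, mostly with a low value. They report only what shows in the picture. A call takes as long as a camera call. They do not tell look-alikes from the thing itself.
- manip.find_in(camera, label): "uv" ([column, row] in pixels, amid what is visible of it).
- manip.cut_out(camera, label): "mask" (420x560 bool, what is visible of it) and "uv" ([column, row] in pixels, amid what is visible of it).
The state is a dict: "t": time; "joints": joint angles; "dq": joint speeds; "joint_efforts": joint torques, N m; "ee_pos": TCP position; "tcp_rot": TCP orientation; "ft_force": force on the tool from outside, world axes, zero at the start; "torque": the same for the moment, N m; "finger_gap": opening from 0.0 (shut) to 1.0 (fully open).
Only numpy, scipy, OpenCV 4.12 (cv2) and the standard library are available. Lean on these libraries where they do the work, as an engineer would, in place of code of your own. Each camera call takes 0.05 s, during which the arm holds its last target.

TASK

Stand the loose green thread spool in the empty well of the wooden swing tray while the tray is still swung out. Then push the tray's long side near its free corner so that it turns on its pin onto the rubber buffer and past the sprung catch, and is held home when you let go; feel for it and never push the tray with more than 18 N. Leave both spools upright in their wells, and do not knock over or shift the stamp or the bottle.

Things in the scene. Friction and masses are not known exactly. Their poses are not given: they have to be found in the camera images.
- board: White base board fixed on the cart, 262 x 246 mm, 12 mm thick. Origin on the axis of the upright pivot pin, at the board's underside; the board reaches from -44 to 218 mm in its x, -114 to 132 mm in its y; top 12 mm above the origin. At home the tray lies along the board's x axis within 0.12 rad either way, as the stop block is set. The block stands up to 42 mm above the origin.
- pin_cap (a point): Top centre of the steel cap (26 mm across) on the pivot pin, 46 mm above the board's underside; it keeps the tray from lifting off.
- buffer_mid (a point): Mid setting, on the board, of the rubber buffer's face (20 mm across, faces board +y, meets the tray's -y side). The aluminium stop block that carries buffer and catch is set anew each time, turned up to 0.12 rad (15 mm here) either way about the pin; its setting is not measured: feel for it. The buffer is a spring, 6 N per mm, 8 mm travel, then hard. Its guide starts 26 mm behind the face.
- catch_mid (a point): Mid setting, on the board, of the brass catch's tip, in the way of the striker; turned about the pin with the buffer. The striker meets its ramp 0.16 rad before home. It is sprung outward along board x, with a ramp on its +y side; its block lies beyond it (over 176 mm from the pin). Riding up it takes 6 to 9 N in all, then the push falls off.
- tray: Loose wooden swing tray on the board, 185 x 70 mm, 26 mm high, 0.5 kg, turning on the pin with 1 mm play. Origin on the pin-hole axis at its underside; x runs to the free end (-30 to 155 mm), y from -35 to 35 mm. A steel striker 10 mm wide stands 17 mm out of the free end. It starts turned 0.5 to 0.8 rad counter-clockwise (from above) from the board's x; pushing its +y side brings it home.
- empty_well (a point): Centre of the floor of the empty round well in the tray, 110 mm from the pin axis; the well is 34 mm across and 12 mm deep, its floor 14 mm above the tray's underside.
- tray_end (a point): Middle of the tray's free end face, half way up.
- push_corner (a point): Point on the tray's +y long side, half way up, 140 mm from the pin along the tray: push here toward tray -y. Sliding takes 1 to 5 N, the catch's ramp 6 to 9 N; past it the push drops, then rises 3 to 5 N per mm on the buffer; the catch snaps at 10 to 13 N there, 2 mm in. Let go earlier, the tray is not held. Over 20 N fails. The catch's block is 30 mm farther along the tray.
- spool_green: Loose green thread spool with wooden flanges, standing on the cart top; 29 mm across, 48 mm high, 30 g; origin at the centre of its underside, z up.
- spool_yellow: Yellow thread spool of the same size, standing in the tray's inner well, 50 mm from the pin axis; origin at the centre of its underside, z up.
- stamp: Small wooden stamp with a turned knob, 26 x 32 x 50 mm, standing; origin at the centre of its underside.
- bottle: Small red squeeze bottle with a white nozzle, 37 mm across, 98 mm high; origin at the centre of its underside.
Things that resemble listed ones, but are neither listed nor needed, are in the scene too. Leave any turquoise look-alike of the spool_green alone.

How it is judged:
On the way, in this order (a step that is already met when the one before it is completed fails the run):
1. the green spool stands let go in the empty well while the tray is still swung out (horizontal distance between spool_green and empty_well below 0.005 m and z of spool_green in the frame of tray between 0.01 and 0.018 m and angle between spool_green's own z axis and vertical below 0.12 rad and contact force between the fingers and spool_green below 0.1 N and y of tray_end in the frame of board above 0.05 m), for 0.3 s.
2. the tray, let go, is held home by the catch, pressed against the buffer (contact force between tray and buffer_c0 above 3.5 N and contact force between each of the fingers, the arm and tray below 0.1 N), for 0.3 s.
At the end, for the whole second after the job is handed in: The tray lies flat on its pin, at rest in its home place, held by the catch with the buffer pressing on it with more than 3.5 N; the green spool stands in the outer well (within 5 mm of its centre, down on the floor) and the yellow one in the inner well (contact force between tray and buffer_c0 above 3.5 N and y of tray_end in the frame of board below 0.03 m and horizontal distance between tray and board below 0.004 m and angle between tray's own z axis and vertical below 0.05 rad and angular speed of tray below 0.05 rad/s and horizontal distance between spool_green and empty_well below 0.005 m and z of spool_green in the frame of tray between 0.01 and 0.018 m and angle between each of spool_green, spool_yellow's own z axis and vertical below 0.12 rad and linear speed of spool_green below 0.02 m/s and z of spool_yellow in the frame of tray below 0.018 m and x of spool_yellow in the frame of tray between 0.042 and 0.058 m); the robot touches nothing.
It fails at once if the tray is pushed with more than 20 N (contact force between any of the fingers, the arm and tray above 20 N).
It fails at once if the stamp or the bottle is shifted by more than 3 cm or knocked over (distance of any of stamp, bottle from where it was at the start of the episode above 0.03 m or angle between any of stamp, bottle's own z axis and vertical above 0.5 rad).
It also fails if it takes over 72 s, if anything falls off the work surface, if the arm or the gripper's body presses on something with over 40 N, if the wrist force passes 120 N, or if a joint passes its speed limit or range.

## Working session

There is one attempt and no reset: what is moved stays moved. The work goes in short steps, Python scripts to look and compute and a tool call to move; the robot and the scene stay as the last step left them, time stands still between calls to the robot, and variables do not carry over. Pictures are saved under pics/ and viewed, and the job is handed in when it is done.

Besides the shell and the picture viewer there is one more tool, called as a command line: name --argument value ..., lists and objects as JSON in quotes. send_rows: Moves the arm, as the interface text tells. Shift numbers are shares of 0.03 m and turn numbers shares of 0.12 rad, none past 1 either way. Its arguments: {"type":"object","properties":{"motion":{"type":"array"}},"required":["motion"]}

```bash
mkdir -p pics; ls; python3 - <<'E'
from plant import manip
import cv2, numpy as np, pickle
s=manip.read_state()
print(s)
for n in ["side","top"]:
    f=manip.grab_frame(n)
    pickle.dump(f,open(f"{n}0.pkl","wb"))
    cv2.imwrite(f"pics/{n}0.png",f["frame"][:,:,::-1])
    print(n,f["mtx"].round(1).tolist(),f["T"].round(4).tolist())
    for l in ["board","pin_cap","tray","empty_well","tray_end","push_corner","spool_green","spool_yellow","stamp","bottle","buffer_mid","catch_mid"]:
        try:
            r=manip.find_in(n,l)
            print(n,l,[(np.round(d["uv"],1).tolist(),round(d["confidence"],2)) for d in r])
        except Exception as e: print(l,e)
print(manip.read_state()["t"])
E
```

```text
pics
{'t': 0.0, 'joints': array([-1.33898308e+00,  3.20293755e-01,  1.56570121e+00, -9.69636103e-06,
        1.25739606e+00, -2.00137899e-02]), 'dq': array([ 0.00069614, -0.00014116,  0.00026682, -0.00076465,  0.00012029,
       -0.00227943]), 'joint_efforts': array([-2.40055240e-03, -4.12459731e+01, -2.31970578e+01,  7.26151513e-02,
        4.57321142e-02, -1.14214556e-04]), 'ee_pos': array([ 0.14314577, -0.55636133,  0.21311061]), 'tcp_rot': array([[-4.22141674e-04,  2.49176305e-01, -9.68458048e-01],
       [ 1.74815576e-03, -9.68456471e-01, -2.49176661e-01],
       [-9.99998383e-01, -1.79820337e-03, -2.67731556e-05]]), 'ft_force': array([ 0.03413262, -0.27394149,  0.66537367]), 'torque': array([-0.01891878, -0.00040387, -0.0189191 ]), 'finger_gap': 0.9977873955552405}
side [[400.1, 0.0, 286.2], [0.0, 400.1, 208.0], [0.0, 0.0, 1.0]] [[0.9937, -0.0864, 0.0717, 0.384], [-0.1108, -0.649, 0.7527, -0.7667], [-0.0185, -0.7558, -0.6545, 0.7359], [0.0, 0.0, 0.0, 1.0]]
side board [([271.9, 177.6], 0.7)]
side pin_cap [([272.9, 176.9], 0.69)]
side tray [([263.3, 165.9], 0.58)]
side empty_well
[... 396 characters left out ...]
269.9, 177.4], 0.68)]
top [[388.5, 0.0, 276.5], [0.0, 388.5, 207.2], [0.0, 0.0, 1.0]] [[0.0147, -0.9872, 0.1587, 0.2894], [-0.9998, -0.016, -0.0071, 0.02], [0.0095, -0.1586, -0.9873, 1.051], [0.0, 0.0, 0.0, 1.0]]
top board [([181.2, 222.0], 0.71), ([202.0, 208.8], 0.6)]
top pin_cap [([206.2, 207.0], 0.81)]
top tray [([179.9, 224.4], 0.97)]
top empty_well [([182.0, 222.6], 0.69), ([393.6, 231.2], 0.28)]
top tray_end [([186.5, 222.7], 0.81)]
top push_corner [([182.0, 223.8], 0.85)]
top spool_green [([392.6, 235.1], 0.66), ([397.4, 207.4], 0.65)]
top spool_yellow []
top stamp [([297.1, 219.4], 0.58)]
top bottle []
top buffer_mid [([204.1, 210.6], 0.6)]
top catch_mid [([203.6, 207.9], 0.67)]
1.3
```

View pictures.

View pics/side0.png

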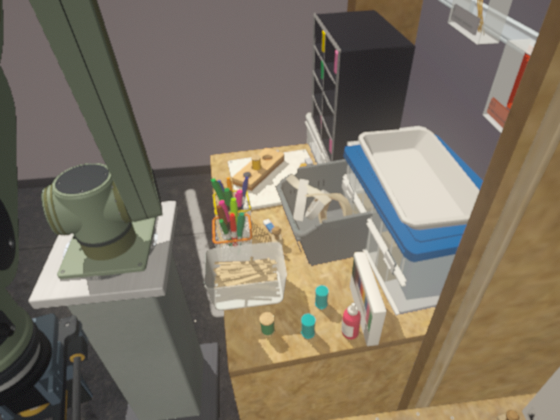

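View pics/top0.png

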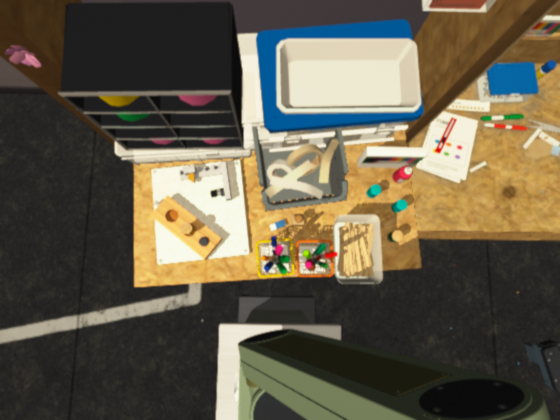

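```bash
cat > h.py <<'E'
import numpy as np, cv2, pickle
def load(n): return pickle.load(open(n,"rb"))
def px2w(f,u,v,z=None,d=None):
    K=f["mtx"];T=f["T"]
    r=np.array([(u-K[0,2])/K[0,0],(v-K[1,2])/K[1,1],1.0])
    rw=T[:3,:3]@r;o=T[:3,3]
    if d is not None: return o+rw*d
    t=(z-o[2])/rw[2]; return o+rw*t
def w2px(f,p):
    T=f["T"];K=f["mtx"]
    c=T[:3,:3].T@(np.asarray(p)-T[:3,3]); q=K@c; return q[:2]/q[2]
def crop(f,u0,v0,u1,v1,s,name):
    c=f["frame"][v0:v1,u0:u1,::-1]
    cv2.imwrite(name,cv2.resize(c,None,fx=s,fy=s,interpolation=cv2.INTER_CUBIC))
def cloud(f):
    K=f["mtx"];T=f["T"];d=f["range_z"]
    v,u=np.mgrid[0:d.shape[0],0:d.shape[1]]
    c=np.stack([(u-K[0,2])/K[0,0]*d,(v-K[1,2])/K[1,1]*d,d],-1)
    w=c@T[:3,:3].T+T[:3,3]; w[d==0]=np.nan
    return w
E
python3 - <<'E'
from h import *
t=load("top0.pkl");s=load("side0.pkl")
crop(t,130,150,260,280,6,"pics/c_tray_top.png")
crop(t,330,140,440,280,5,"pics/c_sp_top.png")
crop(s,200,130,330,230,6,"pics/c_tray_side.png")
crop(s,210,230,400,370,4,"pics/c_sp_side.png")
E
```

```text
(no output)
```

View pics/c_tray_top.png

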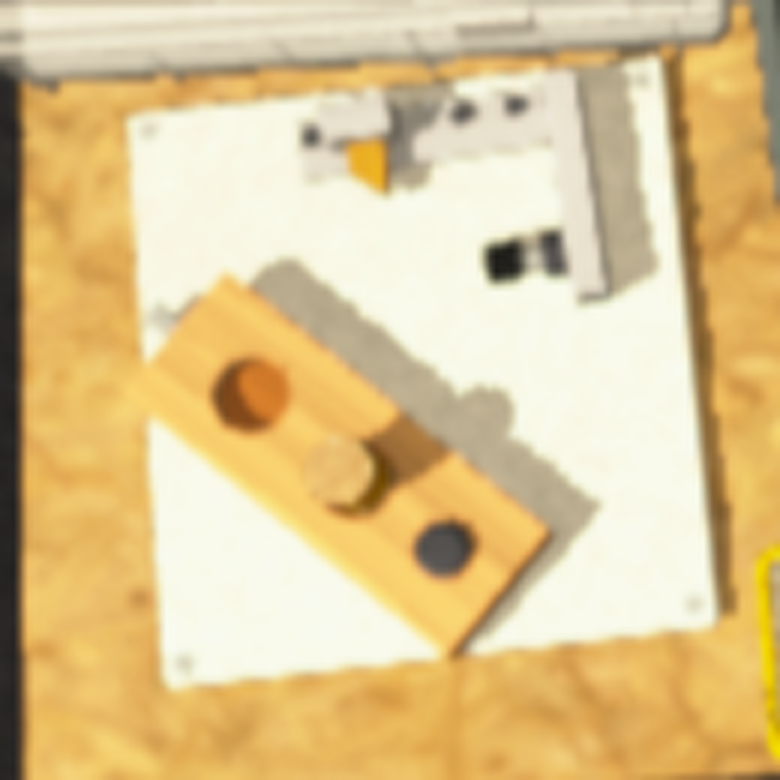

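View pics/c_sp_top.png

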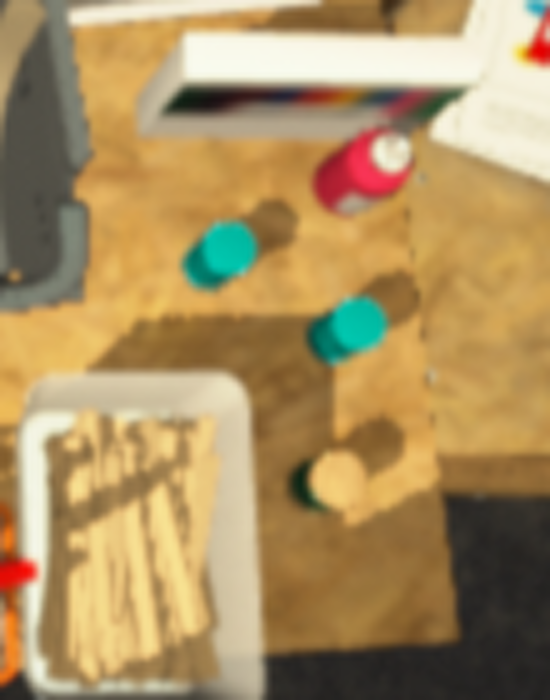

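View pics/c_tray_side.png

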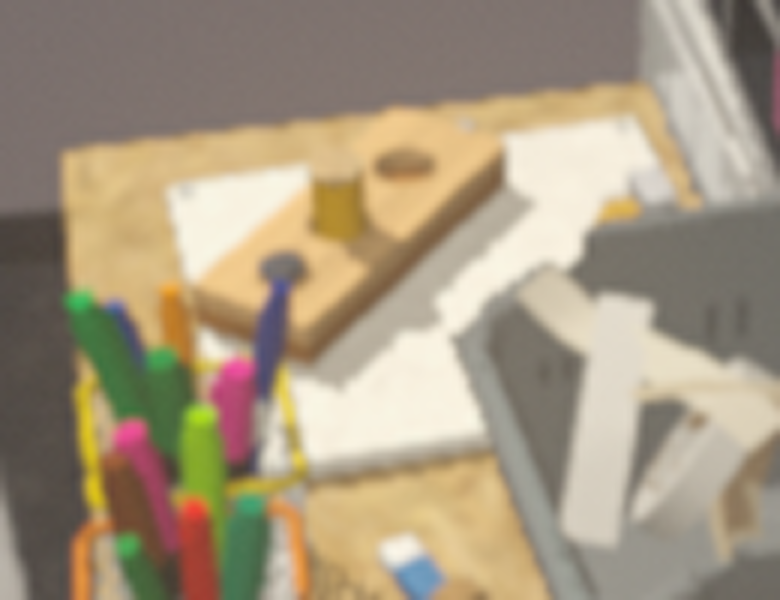

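View pics/c_sp_side.png

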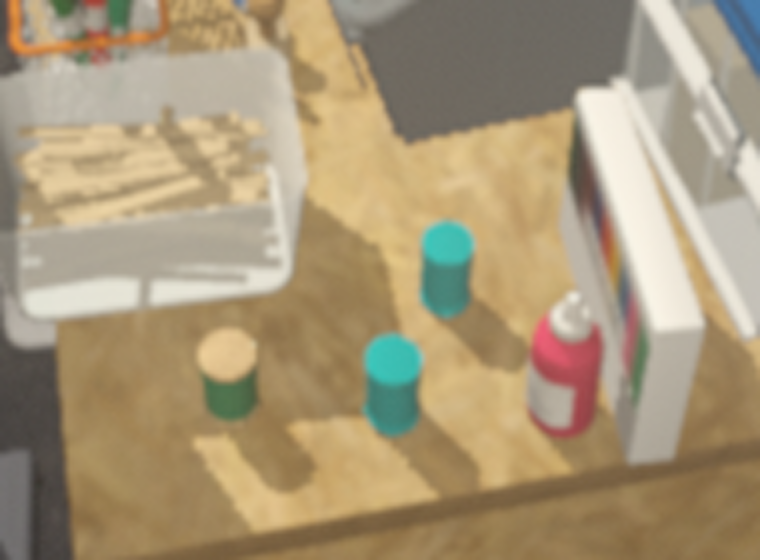

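```bash
python3 - <<'E'
from h import *
t=load("top0.pkl");s=load("side0.pkl")
ct=cloud(t);cs=cloud(s)
def pr(n,f,c,u,v):
    u=int(round(u));v=int(round(v)); print(n,(u,v),c[v,u].round(4))
print("depth valid",(t["range_z"]>0).mean(),(s["range_z"]>0).mean())
# table height
for u,v in [(140,270),(250,200),(390,250),(410,260),(260,245)]: pr("table",t,ct,u,v)
for n,u,v in [("pin",204.2,241.3),("well",172,215.8),("yellow",187,228.5),("trayTop",178,230),("trayTop2",196,234),("board",165,255),("board2",190,190),("green top",397.5,236),("turq",375,190),("turq2",401.5,205),("bottle",408,171)]: pr(n,t,ct,u,v)
for n,u,v in [("green top",267,318),("pin",247,174.5),("yellow",256,158),("well",267,157.5),("turq2",308,319)]: pr("side "+n,s,cs,u,v)
# board corners top view (z=0.012)
for n,c in [("TL",(130,115)),("TR",(663,58)),("BR",(718,622)),("BL",(167,690))]:
    print(n, px2w(t,130+c[0]/6,150+c[1]/6,z=0.012).round(4))
E
```

```text
depth valid 0.995922619047619 0.9960076530612245
table (140, 270) [ 2.831e-01  3.733e-01 -1.000e-04]
table (250, 200) [ 0.4776  0.0856 -0.0024]
table (390, 250) [ 0.3463 -0.296  -0.0009]
table (410, 260) [ 0.3203 -0.3489 -0.    ]
table (260, 245) [0.3529 0.0546 0.0231]
pin (204, 241) [0.3599 0.1994 0.0407]
well (172, 216) [0.4262 0.2903 0.0239]
yellow (187, 228) [0.3896 0.2374 0.0751]
trayTop (178, 230) [0.3874 0.268  0.0413]
trayTop2 (196, 234) [0.3783 0.2221 0.0349]
board (165, 255) [0.3233 0.3057 0.0127]
board2 (190, 190) [0.5001 0.2488 0.0113]
green top (398, 236) [ 0.38   -0.3029  0.0491]
turq (375, 190) [ 0.5008 -0.2466  0.0481]
turq2 (402, 205) [ 0.4615 -0.3161  0.0496]
bottle (408, 171) [ 0.5437 -0.3223  0.0867]
side green top (267, 318) [ 0.3841 -0.3028  0.0465]
side pin (247, 174) [0.3623 0.198  0.0426]
side yellow (256, 158) [0.3928 0.2348 0.0716]
side well (267, 158) [0.4283 0.3046 0.0221]
side turq2 (308, 319) [ 0.465  -0.3156  0.0471]
TL [0.5565 0.3565 0.012 ]
TR [0.5877 0.1138 0.012 ]
BR [0.3302 0.0819 0.012 ]
BL [0.2969 0.3232 0.012 ]
```

```bash
cat > fit.py <<'E'
from h import *
from scipy.optimize import least_squares
def fit_board(f,corn_px,z=0.012):
    P=np.array([px2w(f,u,v,z=z)[:2] for u,v in corn_px])
    M=np.array([[-44,132],[218,132],[218,-114],[-44,-114]])/1000.
    def r(q):
        c,s=np.cos(q[2]),np.sin(q[2]); R=np.array([[c,-s],[s,c]])
        return ((M@R.T+q[:2])-P).ravel()
    o=least_squares(r,[0.36,0.2,0.12]); return o.x,o.fun.reshape(4,2)*1000
E
python3 - <<'E'
from fit import *
t=load("top0.pkl");s=load("side0.pkl")
b,res=fit_board(t,[(130+c[0]/6,150+c[1]/6) for c in [(130,115),(663,58),(718,622),(167,690)]])
print("board top",b.round(4),res.round(1))
# pin cap ellipse by dark colour
def blob(f,cond,win):
    u0,v0,u1,v1=win
    m=np.zeros(f["frame"].shape[:2],np.uint8)
    m[v0:v1,u0:u1]=cond(f["frame"][v0:v1,u0:u1].astype(int))
    n,l,st,ce=cv2.connectedComponentsWithStats(m)
    k=1+np.argmax(st[1:,4]); cs,_=cv2.findContours((l==k).astype(np.uint8),cv2.RETR_EXTERNAL,cv2.CHAIN_APPROX_NONE)
    e=cv2.fitEllipse(max(cs,key=len)) if len(cs[0])>4 else None
    return ce[k],st[k],e
# pin cap
c,st,e=blob(t,lambda a:(a.max(-1)<110),(196,234,213,249)); print("pin px",c,st,e); print(px2w(t,*c,z=0.046))
# side pin cap
f=s; hs=cv2.cvtColor(s["frame"],cv2.COLOR_RGB2HSV)
print("side patch around pin"); 
print(s["frame"][170:180,240:256].sum(-1))
# green top flange
for nm,f,win in [("top",t,(385,225,410,248)),("side",s,(255,308,280,338))]:
    hsv=cv2.cvtColor(f["frame"],cv2.COLOR_RGB2HSV)
    print(nm); print(hsv[win[1]:win[3]:1,win[0]:win[2],0][::2,::2]); print(f["frame"][win[1]:win[3]:2,win[0]:win[2]:2,0])
E
```

```text
board top [ 0.4227  0.304  -1.4419] [[-8.5  8.1]
 [-6.  -9. ]
 [ 7.4 -8.8]
 [ 7.1  9.7]]
pin px [203.9  240.74] [200 237   9   8  50] ((203.90184020996094, 240.76380920410156), (6.399294853210449, 8.159439086914062), 69.43558502197266)
[0.36024229 0.19870261 0.046     ]
side patch around pin
[[643 609 587 584 585 582 579 573 567 562 565 569 562 541 515 494]
 [604 587 582 581 565 545 523 510 508 520 550 573 582 577 562 545]
 [587 583 576 550 508 459 427 407 409 435 493 554 578 572 559 550]
 [584 585 564 494 419 380 363 353 352 362 418 509 559 555 547 549]
 [587 585 549 448 373 360 354 349 333 323 360 463 533 548 549 554]
 [588 581 539 437 359 349 347 337 312 306 341 427 509 543 557 559]
 [583 574 541 459 387 352 337 327 312 326 370 446 515 553 561 567]
 [582 576 558 518 469 374 323 324 352 393 441 508 547 561 567 575]
 [579 580 578 560 509 384 310 328 402 477 517 549 563 567 577 576]
 [569 575 579 559 478 345 284 313 430 531 556 563 568 577 575 558]]
top
[[17 17 17 17 17 17 18 18 17 17 16 17 17]
 [17 18 18 17 17 17 17 17 16 17 17 17 17]
 [17 17 18 17 17 18 17 17 17 17 17 17 17]
 [17 1
[... 1795 characters left out ...]
64 183 204 207 200 169 161 150 142 142]
 [160 156 157 195 223 229 226 224 211 168 150 144 142]
 [166 163 184 226 231 231 227 223 222 206 154 154 147]
 [170 165 201 235 231 229 224 224 224 206 160 163 148]
 [170 167 193 230 228 226 224 225 222 190 159 166 159]
 [172 173 165 205 222 221 221 217 196 126 160 168 168]
 [167 171 161 116 167 198 200 166 110  97 160 166 169]
 [167 168 166 100  82  91  92  83  77  93 156 164 169]
 [169 168 166 110  79  81  80  81  78  87 153 163 166]
 [164 166 166 121  78  79  81  80  78  87 139 158 159]
 [162 166 167 142  86  79  81  80  80 122 149 153 156]
 [164 164 159 155 141 109  95 105 123 150 153 150 151]
 [160 161 158 160 160 164 157 163 154 156 153 151 149]]
```

```bash
python3 - <<'E'
from fit import *
t=load("top0.pkl");s=load("side0.pkl")
b,res=fit_board(t,[(130+c[0]/6,150+c[1]/6) for c in [(167,690),(130,115),(663,58),(718,622)]])
print("board top",b.round(4),res.round(1).tolist())
def tri(pt,ps):
    A=[];B=[]
    for f,(u,v) in ((t,pt),(s,ps)):
        K=f["mtx"];r=f["T"][:3,:3]@np.array([(u-K[0,2])/K[0,0],(v-K[1,2])/K[1,1],1]);r/=np.linalg.norm(r)
        P=np.eye(3)-np.outer(r,r);A.append(P);B.append(P@f["T"][:3,3])
    x=np.linalg.lstsq(np.vstack(A),np.hstack(B),rcond=None)[0]
    return x
m=lambda a:a
# green spool top: mask by brightness in flange
def flange(f,win,thr):
    u0,v0,u1,v1=win; a=f["frame"][v0:v1,u0:u1].astype(int)
    k=(a[:,:,0]>thr).astype(np.uint8)
    n,l,st,ce=cv2.connectedComponentsWithStats(k); i=1+np.argmax(st[1:,4])
    return ce[i]+[u0,v0],st[i]
pt,stt=flange(t,(390,229,403,244),200); ps,sts=flange(s,(257,310,277,326),190)
print(pt,stt,ps,sts)
print("tri green",tri(pt,ps).round(4), px2w(t,*pt,z=0.048).round(4), px2w(s,*ps,z=0.048).round(4))
pin_s=(246.6,174.3)
print("tri pin",tri((203.9,240.76),pin_s).round(4),px2w(t,203.9,240.76,z=0.046).round(4),px2w(s,*pin_s,z=0.046).round(4))
# overlay model
def overlay(f,theta,pin,yaw,win,sc,name,gs=None):
    u0,v0,u1,v1=win
    im=cv2.resize(np.ascontiguousarray(f["frame"][v0:v1,u0:u1,::-1]),None,fx=sc,fy=sc,interpolation=cv2.INTER_CUBIC)
    def P(p): 
        q=w2px(f,p); return ((q+0.5-[u0,v0])*sc-0.5)
    def poly(pts,col): cv2.polylines(im,[np.round([P(p) for p in pts]).astype(int)],True,col,1,cv2.LINE_AA)
    R=lambda a:np.array([[np.cos(a),-np.sin(a)],[np.sin(a),np.cos(a)]])
    tr=lambda x,y,z,a:np.r_[R(a)@[x,y]+pin,z]
    poly([tr(x,y,0.012,yaw) for x,y in [(-.044,.132),(.218,.132),(.218,-.114),(-.044,-.114)]],(255,0,0))
    poly([tr(x,y,0.038,theta) for x,y in [(-.03,.035),(.155,.035),(.155,-.035),(-.03,-.035)]],(0,0,255))
    an=np.linspace(0,6.283,40)
    poly([tr(.11+.017*np.cos(q),.017*np.sin(q),.038,theta) for q in an],(0,255,0))
    poly([tr(.05+.0145*np.cos(q),.0145*np.sin(q),.074,theta) for q in an],(0,255,255))
    poly([tr(.013*np.cos(q),.013*np.sin(q),.046,theta) for q in an],(255,0,255))
    if gs is not None: poly([np.r_[gs[0]+.0145*np.cos(q),gs[1]+.0145*np.sin(q),.048] for q in an],(0,0,255))
    cv2.imwrite(name,im)
import sys
pin=px2w(t,203.9,240.76,z=0.046)[:2]
w=px2w(t,171.7,215.6,z=0.038)[:2]
th=np.arctan2(*(w-pin)[::-1]); print("theta",th,"dist",np.linalg.norm(w-pin),"rel",th-b[2])
overlay(t,th,pin,b[2],(130,150,260,280),6,"pics/ov_top.png")
overlay(s,th,pin,b[2],(200,130,330,230),6,"pics/ov_side.png")
E
```

```text
board top [0.3577 0.1988 0.1287] [[0.2, 0.8], [0.5, 1.2], [0.9, -0.1], [-1.5, -1.8]]
[397.92307692 236.5       ] [  3   2  10  13 104] [266.1409396  317.73154362] [  2   2  15  13 149]
tri green [ 0.3806 -0.303   0.0476] [ 0.3788 -0.303   0.048 ] [ 0.3825 -0.303   0.048 ]
tri pin [0.3608 0.1997 0.0403] [0.3602 0.1987 0.046 ] [0.3612 0.1919 0.046 ]
theta 0.9369382436904055 dist 0.11010384420730066 rel 0.8082593205358709
```

View pics/ov_top.png

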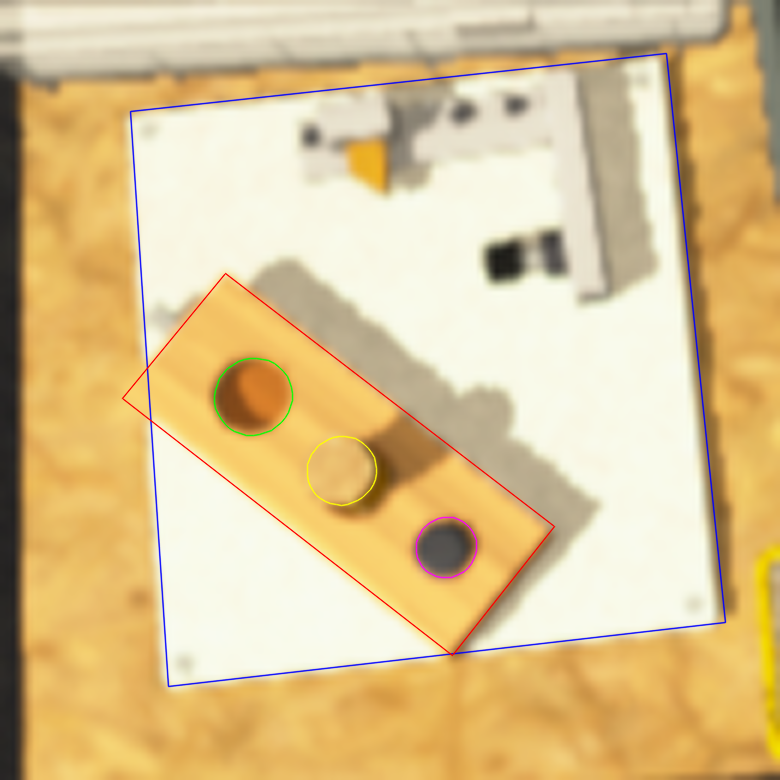

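View pics/ov_side.png

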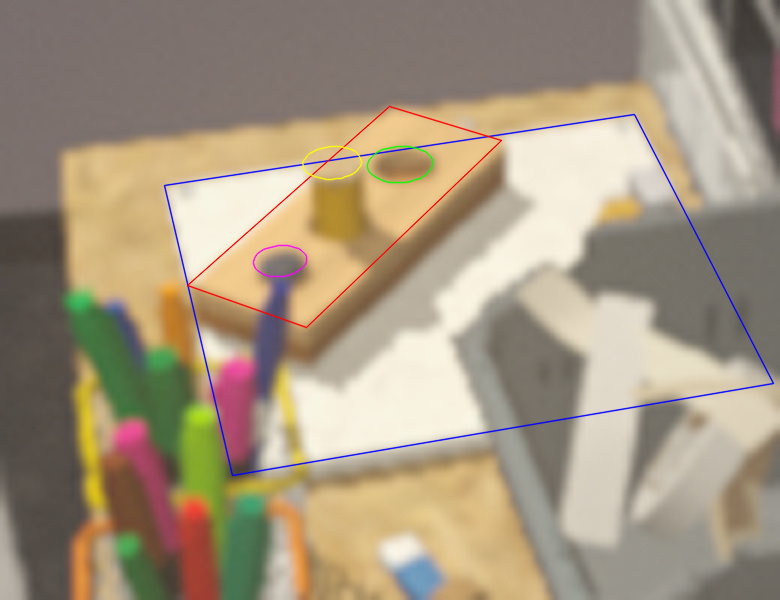

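```bash
python3 - <<'E'
from h import *
t=load("top0.pkl");s=load("side0.pkl")
ct=cloud(t);cs=cloud(s)
P=np.vstack([ct.reshape(-1,3),cs.reshape(-1,3)]);P=P[~np.isnan(P).any(1)]
def hm(x0,x1,y0,y1,d):
    xs=np.arange(x0,x1,d);ys=np.arange(y1,y0,-d)
    print("      "+" ".join(f"{y*1000:4.0f}" for y in ys))
    for x in xs[::-1]:
        row=[]
        for y in ys:
            m=(P[:,0]>=x)&(P[:,0]<x+d)&(P[:,1]<=y)&(P[:,1]>y-d)&(P[:,2]<1.2)
            row.append(f"{np.max(P[m,2])*1000:4.0f}" if m.any() else "   .")
        print(f"{x*1000:5.0f} "+" ".join(row))
hm(0.24,0.74,-0.04,0.42,0.02)
print()
hm(0.24,0.62,-0.40,-0.04,0.02)
E
```

```text
420  400  380  360  340  320  300  280  260  240  220  200  180  160  140  120  100   80   60   40   20   -0  -20
  720    .  426  426  427  427  426  426  426  425  426  426  425  426  427  426  426  424  195  218  263  267  244  229
  700    .  426  426  426  426  425  425  425  425  426  425  426  426  427  426  426  422  195  218  224  265  243  229
  680    .  426  425  426  426  425  425  426  425  425  426  426  427  426  426  425  426  196  219  222  267  248  228
  660    .  425  426  426  425  426  426  426  426  426  426  427  427  426  426  425  427  196  218  223  266  251  227
  640    .  425  427  425  427  425  425  426  426  426  427  426  426  426  426  425  425  194  218  223  267  259  232
  620    .  425  426  426  427  425  426  427  426  426  426  426  426  425  426  425  425  196  218  223  267  267  266
  600    .  426  426  427  425  427  426  426  426  426  426  426  426  426  425  425  424  159  217  218  220  218  219
  580  115  426  427  427  427  427  427  427  427  427  427  427  427  427  428  427  426  158  155  215  215    7  133
  560  114  425  4
[... 3259 characters left out ...]
 51   51    3    3    1    .
  360   97  100   99  100   96   71   68   67   68   62   90    6   51   50    4    5    3    .
  340   98   99  152  151  100   74   67   65   66   64   90    4    4    3    3    3    2 -236
  320  161  160  144  174  172   74   69   65   67   65   91    3    3    4    3    4    2   -9
  300  160  161  141  156   99   82   68   66   65   64   92    4    4    4    4    3    3   -2
  280  163  159  144  142  100   89   65   65   66   64   92    2    3    3    2    3    2    .
  260  101   99  100  100   98   90   90   90   92   92   91 -885 -884    .    .    .    .    .
  240 -884 -890 -884 -884 -890   89   88   87 -890 -887 -884 -884 -891    .    .    .    .    .
```

```bash
cat > plan.py <<'E'
import numpy as np
from scipy.spatial.transform import Rotation as Ro
def wrap(a): return (a+np.pi)%(2*np.pi)-np.pi
def yawR(a):
    y=np.array([np.cos(a),np.sin(a),0]);x=np.array([0,0,-1.]);z=np.cross(x,y)
    return np.stack([x,y,z],1)
def plan(p,R,pt,Rt,n,fingers,show=True):
    p=np.array(p,float);R=np.array(R);pt=np.array(pt,float);rows=[]
    for k in range(n):
        m=n-k
        d=R.T@((pt-p)/m); w=Ro.from_matrix(R.T@Rt).as_rotvec()/m
        row=np.r_[np.round(d/0.03,2),np.round(w/0.12,2)]
        rows.append(row); assert abs(row).max()<=1.0,row
        p=p+R@(row[:3]*0.03); R=R@Ro.from_rotvec(row[3:]*0.12).as_matrix()
    if show:
        for k in range(0,n,5):
            print("["+", ".join("{"+", ".join(f'"{a}": {v:g}' for a,v in zip(["tx","ty","tz","rx","ry","rz"],r) if v!=0)+f', "fingers": {fingers}'+"}" for r in rows[k:k+5])+"]")
        print("end",p.round(4),"yaw_y",round(float(np.arctan2(R[1,1],R[0,1])),4))
    return rows,p,R
def cur():
    from plant import manip
    s=manip.read_state()
    print("t",round(s["t"],2),"pos",s["ee_pos"].round(4),"yaw_y",round(float(np.arctan2(s["tcp_rot"][1,1],s["tcp_rot"][0,1])),4),"x",s["tcp_rot"][:,0].round(4),"F",s["ft_force"].round(2),"gap",round(s["finger_gap"],3),"j",s["joints"].round(2))
    return s
E
python3 - <<'E'
from plan import *
s=cur()
plan(s["ee_pos"],s["tcp_rot"],[0.3806,-0.303,0.12],yawR(0.0),15,0.2)
E
```

```text
t 1.3 pos [ 0.1433 -0.5569  0.214 ] yaw_y -1.319 x [ 0.e+00 -1.e-04 -1.e+00] F [-0.5   0.75 -0.3 ] gap 1.002 j [-1.34  0.32  1.56  0.    1.26 -0.02]
[{"tx": 0.21, "ty": -0.42, "tz": -0.65, "rx": -0.73, "fingers": 0.2}, {"tx": 0.21, "ty": -0.36, "tz": -0.69, "rx": -0.73, "fingers": 0.2}, {"tx": 0.21, "ty": -0.29, "tz": -0.71, "rx": -0.73, "fingers": 0.2}, {"tx": 0.21, "ty": -0.23, "tz": -0.74, "rx": -0.73, "fingers": 0.2}, {"tx": 0.21, "ty": -0.17, "tz": -0.75, "rx": -0.73, "fingers": 0.2}]
[{"tx": 0.21, "ty": -0.1, "tz": -0.77, "rx": -0.73, "fingers": 0.2}, {"tx": 0.21, "ty": -0.03, "tz": -0.77, "rx": -0.73, "fingers": 0.2}, {"tx": 0.21, "ty": 0.04, "tz": -0.77, "rx": -0.74, "fingers": 0.2}, {"tx": 0.21, "ty": 0.1, "tz": -0.77, "rx": -0.73, "fingers": 0.2}, {"tx": 0.21, "ty": 0.17, "tz": -0.75, "rx": -0.74, "fingers": 0.2}]
[{"tx": 0.21, "ty": 0.24, "tz": -0.73, "rx": -0.73, "fingers": 0.2}, {"tx": 0.21, "ty": 0.3, "tz": -0.71, "rx": -0.74, "fingers": 0.2}, {"tx": 0.2, "ty": 0.36, "tz": -0.68, "rx": -0.73, "fingers": 0.2}, {"tx": 0.21, "ty": 0.42, "tz": -0.65, "rx": -0.74, "fingers": 0.2}, {"tx": 0.2, "ty": 0.48, "tz": -0.61, "rx": -0.73, "fingers": 0.2}]
end [ 0.3807 -0.3031  0.1201] yaw_y -0.0002
```

Candidates for the green spool in the top picture are (398,236), which has wooden flanges and a dark green body, and the all-turquoise look-alikes at (375,190) and (401,205). The first fits the description, and the enlarged crops confirm it. I'll move above it.

send_rows --motion '[{"tx":0.21,"ty":-0.42,"tz":-0.65,"rx":-0.73,"fingers":0.2},{"tx":0.21,"ty":-0.36,"tz":-0.69,"rx":-0.73,"fingers":0.2},{"tx":0.21,"ty":-0.29,"tz":-0.71,"rx":-0.73,"fingers":0.2},{"tx":0.21,"ty":-0.23,"tz":-0.74,"rx":-0.73,"fingers":0.2},{"tx":0.21,"ty":-0.17,"tz":-0.75,"rx":-0.73,"fingers":0.2}]'

```text
invalid input
```

send_rows --motion '[{"tx":0.21,"ty":-0.1,"tz":-0.77,"rx":-0.73,"fingers":0.2},{"tx":0.21,"ty":-0.03,"tz":-0.77,"rx":-0.73,"fingers":0.2},{"tx":0.21,"ty":0.04,"tz":-0.77,"rx":-0.74,"fingers":0.2},{"tx":0.21,"ty":0.1,"tz":-0.77,"rx":-0.73,"fingers":0.2},{"tx":0.21,"ty":0.17,"tz":-0.75,"rx":-0.74,"fingers":0.2}]'

```text
invalid input
```

send_rows --motion '[{"tx":0.21,"ty":0.24,"tz":-0.73,"rx":-0.73,"fingers":0.2},{"tx":0.21,"ty":0.3,"tz":-0.71,"rx":-0.74,"fingers":0.2},{"tx":0.2,"ty":0.36,"tz":-0.68,"rx":-0.73,"fingers":0.2},{"tx":0.21,"ty":0.42,"tz":-0.65,"rx":-0.74,"fingers":0.2},{"tx":0.2,"ty":0.48,"tz":-0.61,"rx":-0.73,"fingers":0.2}]'

```text
invalid input
```

send_rows --motion '[{"tx":0.21,"ty":-0.42,"tz":-0.65,"rx":-0.73,"ry":0,"rz":0,"fingers":0.2},{"tx":0.21,"ty":-0.36,"tz":-0.69,"rx":-0.73,"ry":0,"rz":0,"fingers":0.2},{"tx":0.21,"ty":-0.29,"tz":-0.71,"rx":-0.73,"ry":0,"rz":0,"fingers":0.2},{"tx":0.21,"ty":-0.23,"tz":-0.74,"rx":-0.73,"ry":0,"rz":0,"fingers":0.2},{"tx":0.21,"ty":-0.17,"tz":-0.75,"rx":-0.73,"ry":0,"rz":0,"fingers":0.2}]'

```text
t: 1.8
ee_pos: [0.2229, -0.4715, 0.1823]
tcp_rot: [[0.0, 0.639, -0.769], [-0.0, -0.769, -0.639], [-1.0, 0.0, 0.0]]
ft_force: [-0.6, 0.7, 0.5]
finger_gap: 0.608
```

send_rows --motion '[{"tx":0.21,"ty":-0.1,"tz":-0.77,"rx":-0.73,"ry":0,"rz":0,"fingers":0.2},{"tx":0.21,"ty":-0.03,"tz":-0.77,"rx":-0.73,"ry":0,"rz":0,"fingers":0.2},{"tx":0.21,"ty":0.04,"tz":-0.77,"rx":-0.74,"ry":0,"rz":0,"fingers":0.2},{"tx":0.21,"ty":0.1,"tz":-0.77,"rx":-0.73,"ry":0,"rz":0,"fingers":0.2},{"tx":0.21,"ty":0.17,"tz":-0.75,"rx":-0.74,"ry":0,"rz":0,"fingers":0.2}]'

```text
t: 2.3
ee_pos: [0.3022, -0.3869, 0.1509]
tcp_rot: [[0.0, 0.906, -0.423], [-0.0, -0.423, -0.906], [-1.0, 0.0, 0.0]]
ft_force: [-0.0, -0.8, 0.4]
finger_gap: 0.597
```

send_rows --motion '[{"tx":0.21,"ty":0.24,"tz":-0.73,"rx":-0.73,"ry":0,"rz":0,"fingers":0.2},{"tx":0.21,"ty":0.3,"tz":-0.71,"rx":-0.74,"ry":0,"rz":0,"fingers":0.2},{"tx":0.2,"ty":0.36,"tz":-0.68,"rx":-0.73,"ry":0,"rz":0,"fingers":0.2},{"tx":0.21,"ty":0.42,"tz":-0.65,"rx":-0.74,"ry":0,"rz":0,"fingers":0.2},{"tx":0.2,"ty":0.48,"tz":-0.61,"rx":-0.73,"ry":0,"rz":0,"fingers":0.2}]'

```text
t: 2.8
ee_pos: [0.3814, -0.3024, 0.12]
tcp_rot: [[0.0, 1.0, 0.003], [-0.0, 0.003, -1.0], [-1.0, 0.0, 0.0]]
ft_force: [-0.3, -0.5, -0.4]
finger_gap: 0.601
```

```bash
python3 - <<'E'
from plan import *
from h import *
from plant import manip
s=cur()
for n in ["side","top"]:
    f=manip.grab_frame(n); pickle.dump(f,open(f"{n}1.pkl","wb"))
    q=w2px(f,s["ee_pos"]); q0=w2px(f,[0.3806,-0.303,0.048]); print(n,"tcp px",q.round(1),"spool",q0.round(1))
    w=(215,220,375,350) if n=="side" else (330,170,450,270)
    crop(f,*w,5,f"pics/a_{n}1.png")
a=cv2.imread("pics/a_side1.png");b=cv2.imread("pics/a_top1.png")
E
```

```text
t 2.8 pos [ 0.3814 -0.3024  0.12  ] yaw_y 0.0034 x [ 3.e-04 -3.e-04 -1.e+00] F [-0.3 -0.5 -0.4] gap 0.601 j [-0.69  0.27  1.9  -0.    0.97 -0.7 ]
side tcp px [263.6 295.5] spool [265.2 317.8]
top tcp px [407.1 232.9] spool [397.9 235.8]
```

View pics/a_side1.png

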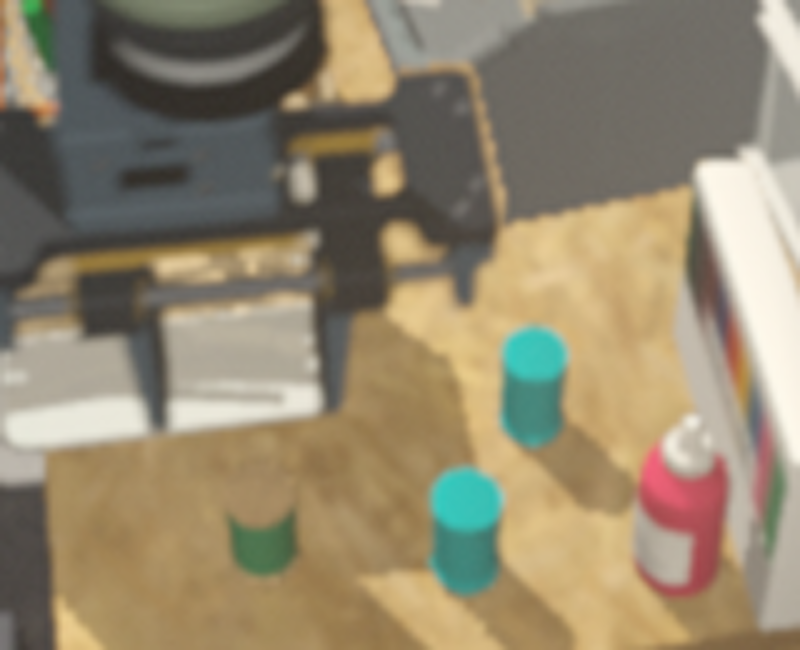

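View pics/a_top1.png

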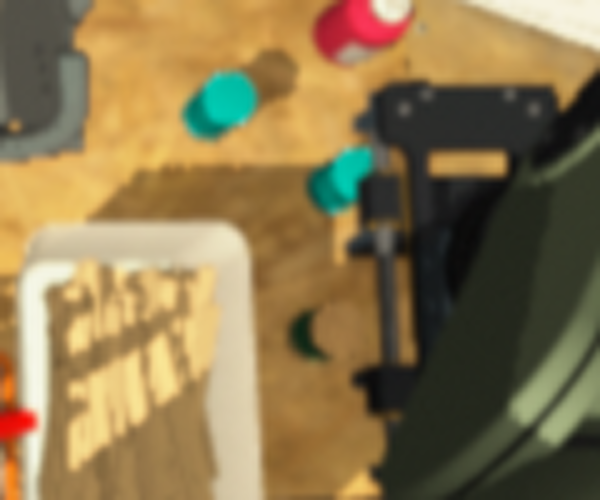

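send_rows --motion '[{"tx":0.9,"ty":0,"tz":0.02,"rx":0,"ry":0,"rz":0,"fingers":0.2},{"tx":0.9,"ty":0,"tz":0,"rx":0,"ry":0,"rz":0,"fingers":0.2},{"tx":0.9,"ty":0,"tz":0,"rx":0,"ry":0,"rz":0,"fingers":0.2},{"tx":0.57,"ty":0,"tz":0,"rx":0,"ry":0,"rz":0,"fingers":0.2},{"tx":0,"ty":0,"tz":0,"rx":0,"ry":0,"rz":0,"fingers":0.2}]'

```text
t: 3.4
ee_pos: [0.379, -0.3033, 0.0202]
tcp_rot: [[-0.004, 1.0, -0.002], [0.003, -0.002, -1.0], [-1.0, -0.004, -0.003]]
ft_force: [-0.7, 0.1, -0.1]
finger_gap: 0.603
```

send_rows --motion '[{"tx":0,"ty":0,"tz":0,"rx":0,"ry":0,"rz":0,"fingers":-1},{"tx":0,"ty":0,"tz":0,"rx":0,"ry":0,"rz":0,"fingers":-1},{"tx":0,"ty":0,"tz":0,"rx":0,"ry":0,"rz":0,"fingers":-1},{"tx":0,"ty":0,"tz":0,"rx":0,"ry":0,"rz":0,"fingers":-1},{"tx":0,"ty":0,"tz":0,"rx":0,"ry":0,"rz":0,"fingers":-1}]'

```text
t: 3.9
ee_pos: [0.3813, -0.3042, 0.0229]
tcp_rot: [[0.002, 1.0, -0.0], [-0.002, -0.0, -1.0], [-1.0, 0.002, 0.002]]
ft_force: [-0.6, 0.1, 4.7]
finger_gap: 0.307
```

send_rows --motion '[{"tx":-0.3,"ty":0,"tz":0,"rx":0,"ry":0,"rz":0,"fingers":-1},{"tx":-0.7,"ty":0,"tz":0,"rx":0,"ry":0,"rz":0,"fingers":-1},{"tx":-0.9,"ty":0,"tz":0,"rx":0,"ry":0,"rz":0,"fingers":-1},{"tx":-0.7,"ty":0,"tz":0,"rx":0,"ry":0,"rz":0,"fingers":-1},{"tx":0,"ty":0,"tz":0,"rx":0,"ry":0,"rz":0,"fingers":-1}]'

```text
t: 4.4
ee_pos: [0.3823, -0.3049, 0.1029]
tcp_rot: [[0.005, 1.0, -0.0], [-0.004, -0.0, -1.0], [-1.0, 0.005, 0.004]]
ft_force: [-0.4, 0.2, -0.6]
finger_gap: 0.31
```

```bash
python3 - <<'E'
from plan import *
from h import *
from plant import manip
s=cur()
for n in ["side"]:
    f=manip.grab_frame(n); pickle.dump(f,open(f"{n}2.pkl","wb"))
    crop(f,215,220,375,350,5,f"pics/a_{n}2.png")
s=cur()
# plan to waypoint high above well: well (0.4253,0.2874)
E
```

```text
t 4.4 pos [ 0.3823 -0.3049  0.1029] yaw_y -0.0001 x [ 0.005  -0.0042 -1.    ] F [-0.38  0.25 -0.65] gap 0.31 j [-0.7   0.29  1.92 -0.    0.92 -0.7 ]
t 4.45 pos [ 0.3813 -0.3042  0.1012] yaw_y -0.0001 x [ 0.0025 -0.0021 -1.    ] F [-0.03 -0.07 -0.03] gap 0.308 j [-0.7   0.29  1.93 -0.    0.92 -0.7 ]
```

View pics/a_side2.png

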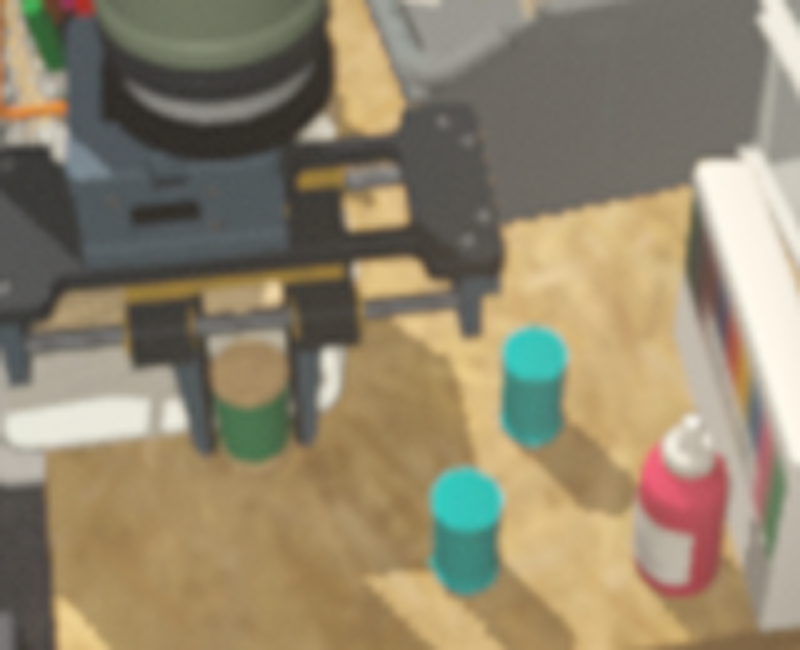

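```bash
cat >> plan.py <<'E'
def plan2(p,yaw,pt,yawt,n,fingers):
    rows,pp,R=plan(p,yawR(yaw),pt,yawR(yawt),n,fingers,False)
    for k in range(0,n,5):
        print("["+", ".join("{"+", ".join(f'"{a}": {v:g}' for a,v in zip(["tx","ty","tz","rx","ry","rz"],r+0))+f', "fingers": {fingers}'+"}" for r in rows[k:k+5])+"]")
    print("end",pp.round(4),"yaw_y",round(float(np.arctan2(R[1,1],R[0,1])),4))
    return pp,float(np.arctan2(R[1,1],R[0,1]))
E
python3 - <<'E'
from plan import *
s=cur()
p,y=plan2(s["ee_pos"],0,[0.3813,-0.3042,0.25],-0.03,5,-1)
p,y=plan2(p,y,[0.4253,0.2874,0.25],0.937-np.pi/2,20,-1)
E
```

```text
t 4.45 pos [ 0.3813 -0.3042  0.1012] yaw_y -0.0001 x [ 0.0025 -0.0021 -1.    ] F [-0.03 -0.07 -0.03] gap 0.308 j [-0.7   0.29  1.93 -0.    0.92 -0.7 ]
[{"tx": -0.99, "ty": 0, "tz": 0, "rx": 0.05, "ry": 0, "rz": 0, "fingers": -1}, {"tx": -0.99, "ty": 0, "tz": 0, "rx": 0.05, "ry": 0, "rz": 0, "fingers": -1}, {"tx": -0.99, "ty": 0, "tz": 0, "rx": 0.05, "ry": 0, "rz": 0, "fingers": -1}, {"tx": -0.99, "ty": 0, "tz": 0, "rx": 0.05, "ry": 0, "rz": 0, "fingers": -1}, {"tx": -1, "ty": 0, "tz": 0, "rx": 0.05, "ry": 0, "rz": 0, "fingers": -1}]
end [ 0.3813 -0.3042  0.25  ] yaw_y -0.03
[{"tx": 0, "ty": 0.04, "tz": -0.99, "rx": 0.25, "ry": 0, "rz": 0, "fingers": -1}, {"tx": 0, "ty": 0.01, "tz": -0.99, "rx": 0.25, "ry": 0, "rz": 0, "fingers": -1}, {"tx": 0, "ty": -0.02, "tz": -0.99, "rx": 0.25, "ry": 0, "rz": 0, "fingers": -1}, {"tx": 0, "ty": -0.04, "tz": -0.99, "rx": 0.25, "ry": 0, "rz": 0, "fingers": -1}, {"tx": 0, "ty": -0.07, "tz": -0.99, "rx": 0.25, "ry": 0, "rz": 0, "fingers": -1}]
[{"tx": 0, "ty": -0.1, "tz": -0.98, "rx": 0.25, "ry": 0, "rz": 0, "fingers": -1}, {"tx": 0, "ty": -0.13, "tz":
[... 461 characters left out ...]
1}, {"tx": 0, "ty": -0.31, "tz": -0.94, "rx": 0.25, "ry": 0, "rz": 0, "fingers": -1}, {"tx": 0, "ty": -0.34, "tz": -0.93, "rx": 0.25, "ry": 0, "rz": 0, "fingers": -1}, {"tx": 0, "ty": -0.36, "tz": -0.92, "rx": 0.26, "ry": 0, "rz": 0, "fingers": -1}]
[{"tx": 0, "ty": -0.39, "tz": -0.91, "rx": 0.25, "ry": 0, "rz": 0, "fingers": -1}, {"tx": 0, "ty": -0.42, "tz": -0.89, "rx": 0.26, "ry": 0, "rz": 0, "fingers": -1}, {"tx": 0, "ty": -0.45, "tz": -0.88, "rx": 0.25, "ry": 0, "rz": 0, "fingers": -1}, {"tx": 0, "ty": -0.47, "tz": -0.87, "rx": 0.26, "ry": 0, "rz": 0, "fingers": -1}, {"tx": 0, "ty": -0.5, "tz": -0.85, "rx": 0.25, "ry": 0, "rz": 0, "fingers": -1}]
end [0.4254 0.2874 0.25  ] yaw_y -0.6336
```

send_rows --motion '[{"tx":-0.99,"ty":0,"tz":0,"rx":0.05,"ry":0,"rz":0,"fingers":-1},{"tx":-0.99,"ty":0,"tz":0,"rx":0.05,"ry":0,"rz":0,"fingers":-1},{"tx":-0.99,"ty":0,"tz":0,"rx":0.05,"ry":0,"rz":0,"fingers":-1},{"tx":-0.99,"ty":0,"tz":0,"rx":0.05,"ry":0,"rz":0,"fingers":-1},{"tx":-1,"ty":0,"tz":0,"rx":0.05,"ry":0,"rz":0,"fingers":-1}]'

```text
t: 4.95
ee_pos: [0.38, -0.3031, 0.2483]
tcp_rot: [[-0.002, 1.0, -0.03], [0.002, -0.03, -1.0], [-1.0, -0.003, -0.002]]
ft_force: [-0.4, -0.1, -0.5]
finger_gap: 0.307
```

send_rows --motion '[{"tx":0,"ty":0.04,"tz":-0.99,"rx":0.25,"ry":0,"rz":0,"fingers":-1},{"tx":0,"ty":0.01,"tz":-0.99,"rx":0.25,"ry":0,"rz":0,"fingers":-1},{"tx":0,"ty":-0.02,"tz":-0.99,"rx":0.25,"ry":0,"rz":0,"fingers":-1},{"tx":0,"ty":-0.04,"tz":-0.99,"rx":0.25,"ry":0,"rz":0,"fingers":-1},{"tx":0,"ty":-0.07,"tz":-0.99,"rx":0.25,"ry":0,"rz":0,"fingers":-1}]'

```text
t: 5.45
ee_pos: [0.3909, -0.154, 0.2473]
tcp_rot: [[-0.003, 0.984, -0.181], [0.001, -0.181, -0.984], [-1.0, -0.003, -0.001]]
ft_force: [0.5, -0.7, -0.6]
finger_gap: 0.31
```

send_rows --motion '[{"tx":0,"ty":-0.1,"tz":-0.98,"rx":0.25,"ry":0,"rz":0,"fingers":-1},{"tx":0,"ty":-0.13,"tz":-0.98,"rx":0.25,"ry":0,"rz":0,"fingers":-1},{"tx":0,"ty":-0.16,"tz":-0.97,"rx":0.25,"ry":0,"rz":0,"fingers":-1},{"tx":0,"ty":-0.19,"tz":-0.97,"rx":0.25,"ry":0,"rz":0,"fingers":-1},{"tx":0,"ty":-0.22,"tz":-0.96,"rx":0.25,"ry":0,"rz":0,"fingers":-1}]'

```text
t: 5.95
ee_pos: [0.4022, -0.0067, 0.2473]
tcp_rot: [[-0.003, 0.946, -0.325], [0.0, -0.325, -0.946], [-1.0, -0.003, 0.001]]
ft_force: [-0.1, 0.2, -0.4]
finger_gap: 0.313
```

send_rows --motion '[{"tx":0,"ty":-0.25,"tz":-0.96,"rx":0.25,"ry":0,"rz":0,"fingers":-1},{"tx":0,"ty":-0.28,"tz":-0.95,"rx":0.25,"ry":0,"rz":0,"fingers":-1},{"tx":0,"ty":-0.31,"tz":-0.94,"rx":0.25,"ry":0,"rz":0,"fingers":-1},{"tx":0,"ty":-0.34,"tz":-0.93,"rx":0.25,"ry":0,"rz":0,"fingers":-1},{"tx":0,"ty":-0.36,"tz":-0.92,"rx":0.26,"ry":0,"rz":0,"fingers":-1}]'

```text
t: 6.45
ee_pos: [0.4131, 0.1412, 0.2472]
tcp_rot: [[-0.003, 0.886, -0.464], [-0.001, -0.464, -0.886], [-1.0, -0.002, 0.002]]
ft_force: [0.6, -0.3, 0.2]
finger_gap: 0.313
```

send_rows --motion '[{"tx":0,"ty":-0.39,"tz":-0.91,"rx":0.25,"ry":0,"rz":0,"fingers":-1},{"tx":0,"ty":-0.42,"tz":-0.89,"rx":0.26,"ry":0,"rz":0,"fingers":-1},{"tx":0,"ty":-0.45,"tz":-0.88,"rx":0.25,"ry":0,"rz":0,"fingers":-1},{"tx":0,"ty":-0.47,"tz":-0.87,"rx":0.26,"ry":0,"rz":0,"fingers":-1},{"tx":0,"ty":-0.5,"tz":-0.85,"rx":0.25,"ry":0,"rz":0,"fingers":-1}]'

```text
t: 6.95
ee_pos: [0.4241, 0.2887, 0.247]
tcp_rot: [[-0.003, 0.805, -0.593], [-0.002, -0.593, -0.805], [-1.0, -0.001, 0.003]]
ft_force: [0.4, 0.1, -0.7]
finger_gap: 0.308
```

send_rows --motion '[{"tx":0.95,"ty":0,"tz":0,"rx":0,"ry":0,"rz":0,"fingers":-1},{"tx":0.95,"ty":0,"tz":0,"rx":0,"ry":0,"rz":0,"fingers":-1},{"tx":0.95,"ty":0,"tz":0,"rx":0,"ry":0,"rz":0,"fingers":-1},{"tx":0.95,"ty":0,"tz":0,"rx":0,"ry":0,"rz":0,"fingers":-1},{"tx":0.6,"ty":0,"tz":0,"rx":0,"ry":0,"rz":0,"fingers":-1}]'

```text
t: 7.45
ee_pos: [0.4228, 0.2866, 0.1131]
tcp_rot: [[-0.005, 0.806, -0.592], [-0.004, -0.592, -0.806], [-1.0, -0.002, 0.006]]
ft_force: [0.3, -0.6, 0.5]
finger_gap: 0.309
```

send_rows --motion '[{"tx":0,"ty":0,"tz":0,"rx":0,"ry":0,"rz":0,"fingers":-1},{"tx":0,"ty":0,"tz":0,"rx":0,"ry":0,"rz":0,"fingers":-1}]'

```text
t: 7.65
ee_pos: [0.4246, 0.2877, 0.1161]
tcp_rot: [[-0.001, 0.806, -0.592], [-0.001, -0.592, -0.806], [-1.0, -0.001, 0.002]]
ft_force: [0.1, -0.3, -0.4]
finger_gap: 0.313
```

```bash
python3 - <<'E'
from plan import *
from h import *
from plant import manip
s=cur()
for n,w in [("side",(210,120,330,200)),("top",(130,150,260,280))]:
    f=manip.grab_frame(n); pickle.dump(f,open(f"{n}3.pkl","wb"))
    crop(f,*w,6,f"pics/a_{n}3.png")
    print(n,"tcp px",w2px(f,s["ee_pos"]).round(1),"spool bottom",w2px(f,s["ee_pos"]-[0,0,.022]).round(1))
s=cur()
E
```

```text
t 7.65 pos [0.4246 0.2877 0.1161] yaw_y -0.6339 x [-0.0014 -0.001  -1.    ] F [ 0.07 -0.32 -0.44] gap 0.313 j [ 0.57  0.31  1.85 -0.    0.98  1.21]
side tcp px [264.6 135. ] spool bottom [265.  141.3]
top tcp px [163.3 211.5] spool bottom [165.8 212.8]
t 7.75 pos [0.4254 0.2882 0.1175] yaw_y -0.6338 x [ 1.3e-03  8.0e-04 -1.0e+00] F [ 0.66 -0.17 -0.36] gap 0.314 j [ 0.57  0.31  1.85 -0.    0.98  1.21]
```

View pics/a_side3.png

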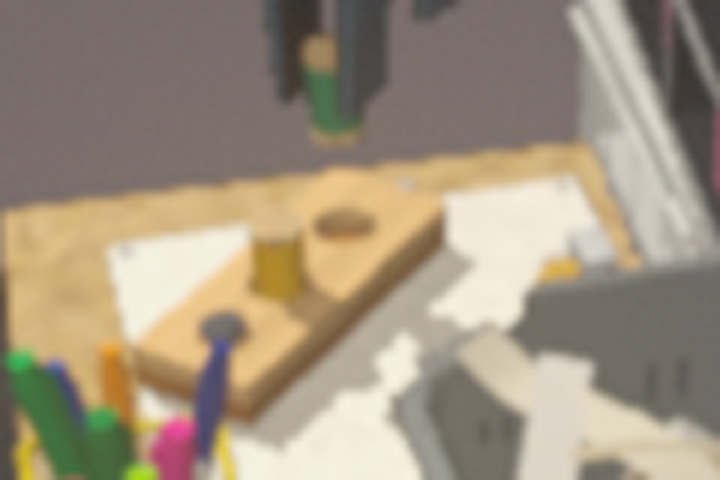

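View pics/a_top3.png

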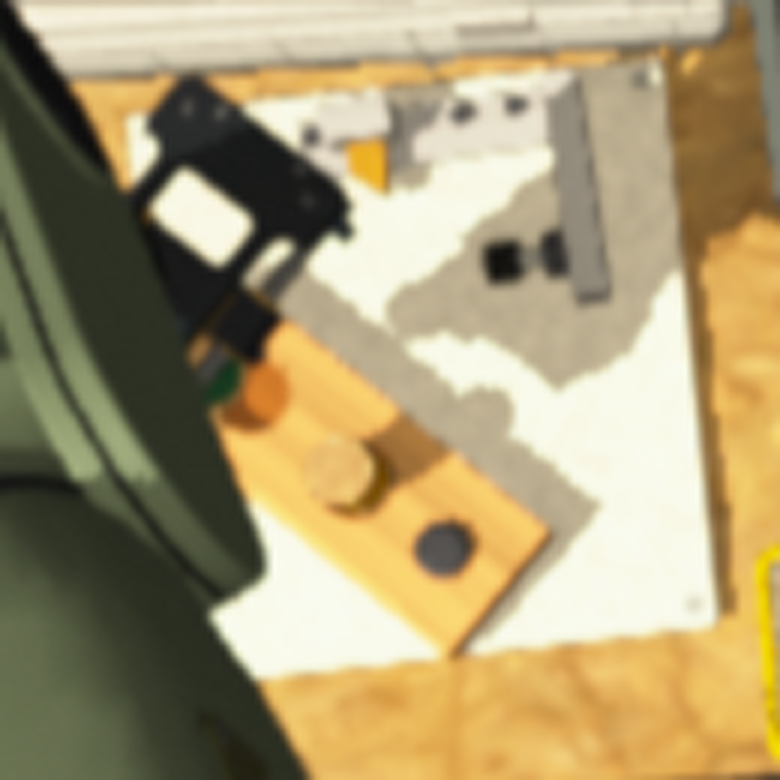

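```bash
python3 - <<'E'
from h import *
f=load("side3.pkl"); t=load("top3.pkl")
a=f["frame"].astype(int)
hsv=cv2.cvtColor(f["frame"],cv2.COLOR_RGB2HSV)
print("hue"); print(hsv[124:148,256:276,0]); print("R"); print(a[124:148,256:276,0])
def ov(f,w,sc,name,polys):
    u0,v0,u1,v1=w
    im=cv2.resize(np.ascontiguousarray(f["frame"][v0:v1,u0:u1,::-1]),None,fx=sc,fy=sc,interpolation=cv2.INTER_CUBIC)
    for pts,col in polys:
        q=np.array([(w2px(f,p)+0.5-[u0,v0])*sc-0.5 for p in pts]); cv2.polylines(im,[np.round(q).astype(int)],True,col,1,cv2.LINE_AA)
    cv2.imwrite(name,im)
an=np.linspace(0,6.283,40)
circ=lambda c,r,z:[np.array([c[0]+r*np.cos(q),c[1]+r*np.sin(q),z]) for q in an]
c=(0.425,0.288)
pol=[(circ(c,.0145,.117-.022),(0,0,255)),(circ(c,.0145,.117+.026),(0,0,255)),(circ((0.4253,0.2874),.017,.038),(0,255,0))]
ov(f,(240,115,300,175),12,"pics/b_side3.png",pol)
ov(t,(150,180,200,240),12,"pics/b_top3.png",pol)
E
```

```text
hue
[[ 20  13  15  13  15  12  12   9   6   9   8 100  90 150  15  15  20   8
    7   9]
 [  8  14  15  14  16  14  16  15  13  14  17 100  98  30   0  15  10   8
    9   6]
 [ 20  16  14  14  16  18  18  17  17  17  14 100  75  30  18  23  15  18
   10   6]
 [ 30  15  11  14  17  17  18  18  17  17  17  90  75  15  12   8  12  15
   11   8]
 [ 30  14  12  14  17  17  18  18  17  17  15  90  75  30  20  24  12  10
    8   8]
 [ 30  15  12  14  17  17  18  18  17  17  16 105  75  10  18  18  23  15
    8  10]
 [ 15  15  13  17  20  20  19  18  18  18  16   0  75  12  18  12  23  12
   11   6]
 [ 20  14  13  18  29  30  25  24  22  21  19   0  90  24  15  13  12  15
    8   8]
 [ 15  15  14  18  38  49  49  46  42  40  33  45  60   6  17  12  15  13
    9   8]
 [ 12  14  16  17  36  54  60  59  58  55  48  30  30  18  15  15  13  13
    9   8]
 [ 12  16  12  16  30  51  57  59  60  57  50  75  30  15  17  15  13  12
   10   8]
 [ 11  16  12  13  22  47  57  58  59  57  50  30  30  15  13  13  13  10
    9   9]
 [ 10  14  11  11  16  43  55  60  60  56  49  45  15  17  13  13  10   9
  
[... 2287 characters left out ...]
 126 124
  126 125]
 [125 125 125 125 124 115  98  82  79  80  81  80  82  90 108 122 126 124
  125 126]
 [125 125 125 126 126 129 127 108  94  92  93  97 103 111 120 125 126 125
  126 126]
 [126 124 125 125 127 139 151 143 133 125 126 135 138 131 124 124 125 126
  126 126]
 [126 126 126 126 127 135 148 155 152 144 145 152 151 135 122 123 126 126
  127 125]
 [125 125 126 127 126 128 133 139 143 139 139 139 138 129 124 126 125 126
  126 126]
 [126 126 126 127 126 126 127 129 128 128 129 128 126 126 126 125 125 126
  126 126]
 [126 126 126 126 127 127 126 125 124 126 127 125 125 126 126 126 128 135
  140 142]
 [126 126 125 125 126 126 126 130 141 151 157 153 150 147 144 145 152 167
  180 182]]
```

View pics/b_side3.png

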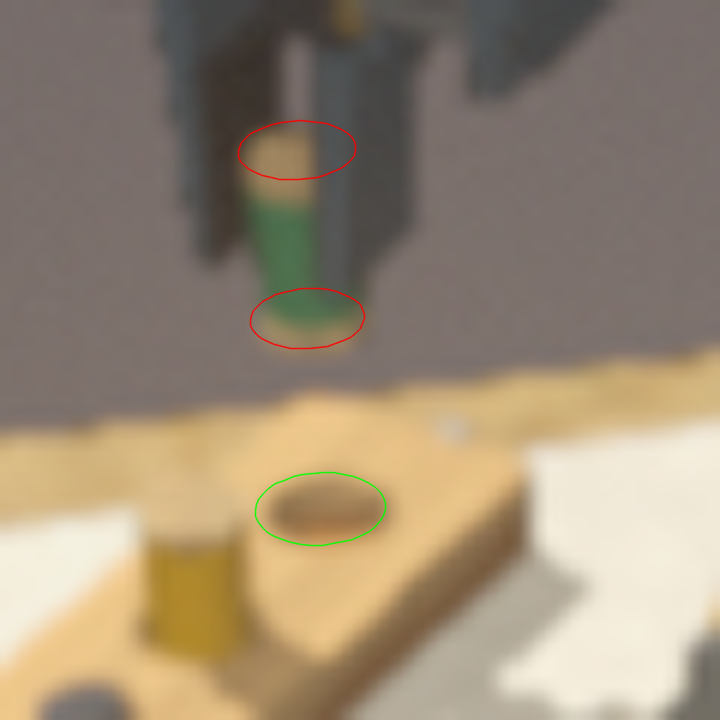

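View pics/b_top3.png

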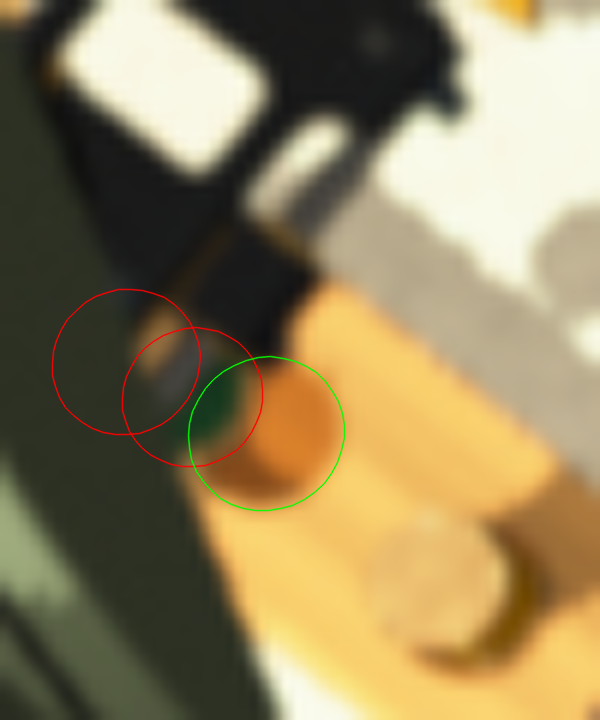

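```bash
cat > circ.py <<'E'
from h import *
from scipy.ndimage import map_coordinates
from scipy.optimize import minimize
def circ_fit(f,c0,r,z,chan,sign,angs=None,span=0.004,delta=0.0015):
    img=f["frame"].astype(float)
    im=img[:,:,chan] if isinstance(chan,int) else img@np.array(chan)
    an=np.linspace(0,2*np.pi,90,endpoint=False) if angs is None else angs
    def samp(cx,cy,rr):
        P=np.stack([cx+rr*np.cos(an),cy+rr*np.sin(an),np.full_like(an,z)],1)
        q=np.array([w2px(f,p) for p in P]); return map_coordinates(im,[q[:,1],q[:,0]],order=1)
    best=None
    g=np.arange(-span,span+1e-9,0.0005)
    S=np.zeros((len(g),len(g)))
    for i,dx in enumerate(g):
        for j,dy in enumerate(g):
            S[i,j]=sign*np.mean(samp(c0[0]+dx,c0[1]+dy,r+delta)-samp(c0[0]+dx,c0[1]+dy,r-delta))
    i,j=np.unravel_index(S.argmax(),S.shape)
    w=np.clip(S-S.max()*0.9,0,None); X,Y=np.meshgrid(g,g,indexing="ij")
    return c0+np.array([(w*X).sum(),(w*Y).sum()])/w.sum(),S.max(),(g[i],g[j])
E
python3 - <<'E'
from circ import *
t=load("top0.pkl");s=load("side0.pkl")
for nm,f in (("top",t),("side",s)):
    for ch in (0,1,2,[.33,.33,.33]):
        r=circ_fit(f,np.array([0.4253,0.2874]),0.017,0.038,ch,1)
        print(nm,"well",ch,r[0].round(4),round(r[1],1),r[2])
    r=circ_fit(f,np.array([0.3602,0.1987]),0.013,0.046,[.33,.33,.33],1); print(nm,"pin",r[0].round(4),round(r[1],1))
for ch in (0,1,2,[.33,.33,.33]):
    for r0 in (.0155,.0165,.017): 
        r=circ_fit(t,np.array([0.4253,0.2874]),r0,0.038,ch,1); print(r0,ch,r[0].round(4),round(r[1],1))
# spool green flange at start, both views
for nm,f in (("top",t),("side",s)):
    r=circ_fit(f,np.array([0.3806,-0.303]),0.0145,0.048,0,-1); print(nm,"green",r[0].round(4),round(r[1],1))
# side3 spool bottom rim front half
E
```

```text
top well 0 [0.4262 0.2882] 40.7 (np.float64(0.001), np.float64(0.0005000000000000004))
top well 1 [0.426  0.2885] 47.1 (np.float64(0.0005000000000000004), np.float64(0.001))
top well 2 [0.4259 0.2884] 30.3 (np.float64(0.0005000000000000004), np.float64(0.001))
top well [0.33, 0.33, 0.33] [0.4261 0.2883] 39.0 (np.float64(0.001), np.float64(0.001))
top pin [0.3598 0.199 ] 48.8
side well 0 [0.428  0.2862] 19.6 (np.float64(0.0025000000000000005), np.float64(-0.001))
side well 1 [0.4279 0.2863] 19.5 (np.float64(0.0025000000000000005), np.float64(-0.001))
side well 2 [0.4277 0.286 ] 14.9 (np.float64(0.0025000000000000005), np.float64(-0.0015))
side well [0.33, 0.33, 0.33] [0.4279 0.2862] 17.8 (np.float64(0.0025000000000000005), np.float64(-0.001))
side pin [0.3616 0.1949] 19.3
0.0155 0 [0.4261 0.2894] 41.6
0.0165 0 [0.4261 0.2886] 42.6
0.017 0 [0.4262 0.2882] 40.7
0.0155 1 [0.4259 0.2891] 43.4
0.0165 1 [0.426  0.2886] 47.7
0.017 1 [0.426  0.2885] 47.1
0.0155 2 [0.4258 0.2885] 28.1
0.0165 2 [0.4259 0.2885] 30.7
0.017 2 [0.4259 0.2884] 30.3
0.0155 [0.33, 0.33, 0.33] [0.426  0.2892] 37.1
0.0165 [0.33, 0.33, 0.33] [0.426  0.2886] 39.9
0.017 [0.33, 0.33, 0.33] [0.4261 0.2883] 39.0
top green [ 0.3814 -0.3007] 53.3
side green [ 0.3827 -0.3043] 46.7
```

send_rows --motion '[{"tx":0.7,"ty":0.02,"tz":-0.04,"rx":0,"ry":0,"rz":0,"fingers":-1},{"tx":0.6,"ty":0,"tz":0,"rx":0,"ry":0,"rz":0,"fingers":-1},{"tx":0.4,"ty":0,"tz":0,"rx":0,"ry":0,"rz":0,"fingers":-1},{"tx":0.1,"ty":0,"tz":0,"rx":0,"ry":0,"rz":0,"fingers":-1},{"tx":0,"ty":0,"tz":0,"rx":0,"ry":0,"rz":0,"fingers":-1}]'

```text
t: 8.25
ee_pos: [0.4263, 0.2886, 0.063]
tcp_rot: [[0.0, 0.806, -0.592], [0.0, -0.592, -0.806], [-1.0, 0.0, -0.0]]
ft_force: [-0.2, 0.5, -0.2]
finger_gap: 0.313
```

send_rows --motion '[{"tx":0,"ty":0,"tz":0,"rx":0,"ry":0,"rz":0,"fingers":-1},{"tx":0,"ty":0,"tz":0,"rx":0,"ry":0,"rz":0,"fingers":-1}]'

```text
t: 8.45
ee_pos: [0.4266, 0.2888, 0.0635]
tcp_rot: [[0.002, 0.806, -0.592], [0.001, -0.592, -0.806], [-1.0, 0.001, -0.002]]
ft_force: [-0.2, -0.3, -0.4]
finger_gap: 0.315
```

```bash
python3 - <<'E'
from plan import *
from h import *
from plant import manip
s=cur()
for n,w in [("side",(240,115,300,175)),("top",(150,180,210,240))]:
    f=manip.grab_frame(n); pickle.dump(f,open(f"{n}4.pkl","wb"))
    crop(f,*w,12,f"pics/a_{n}4.png")
s=cur()
E
```

```text
t 8.45 pos [0.4266 0.2888 0.0635] yaw_y -0.6338 x [ 1.5e-03  9.0e-04 -1.0e+00] F [-0.2  -0.26 -0.38] gap 0.315 j [ 0.57  0.37  1.91 -0.    0.85  1.21]
t 8.55 pos [0.4264 0.2887 0.0633] yaw_y -0.6338 x [ 1.1e-03  6.0e-04 -1.0e+00] F [-0.59  0.27 -0.35] gap 0.308 j [ 0.57  0.37  1.91 -0.    0.85  1.21]
```

View pics/a_side4.png

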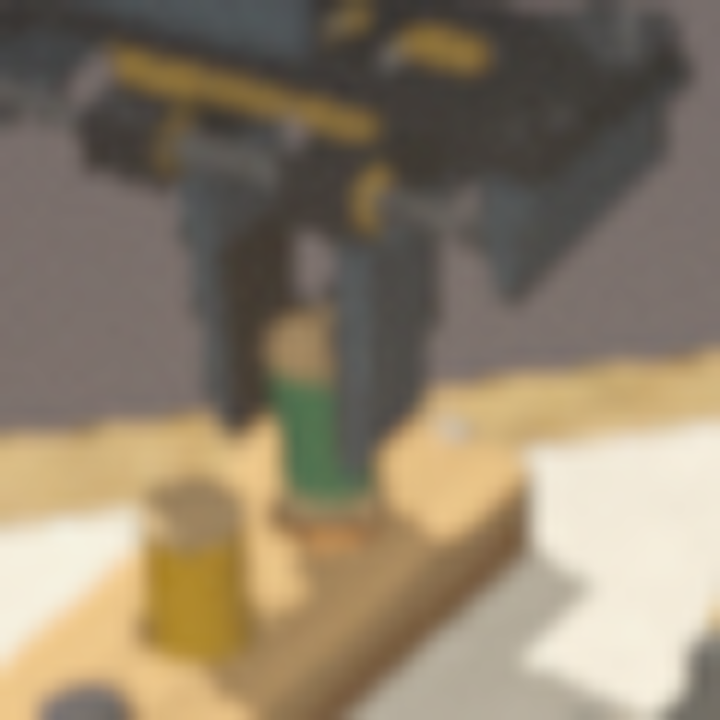

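View pics/a_top4.png

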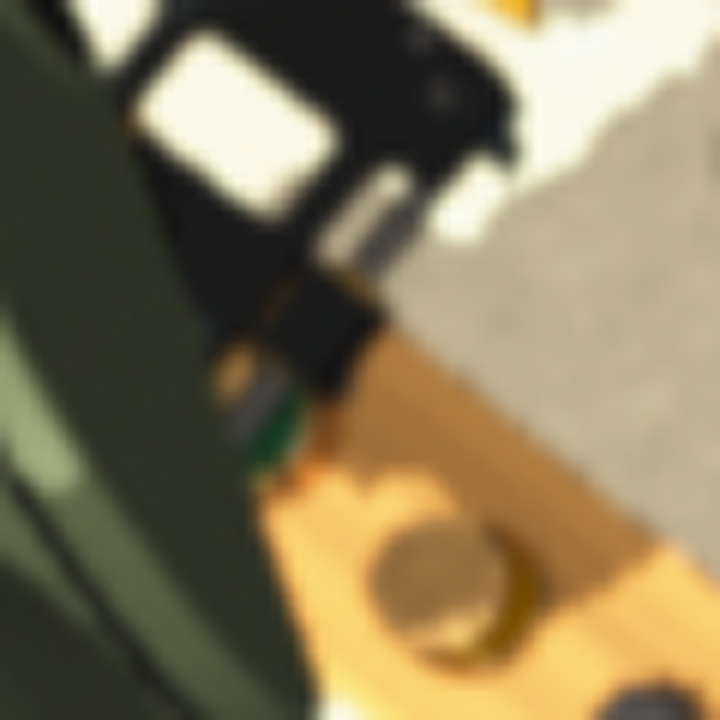

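```bash
python3 - <<'E'
from h import *
s0=load("side0.pkl")["frame"].astype(int); s4=load("side4.pkl")["frame"].astype(int); f=load("side4.pkl")
print("side0 R  rows150-164 cols 258-277"); print(s0[150:165,258:278,0]); 
print("side4 R"); print(s4[150:165,258:278,0])
print("side4 G"); print(s4[150:165,258:278,1])
for c,z,r,n in [((0.4261,0.2884),.038,.017,"well(top)"),((0.4279,.2862),.038,.017,"well(side)"),((0.4265,0.2888),.0635-.022,.0145,"spool bottom FK")]:
    P=np.array([w2px(f,[c[0]+r*np.cos(a),c[1]+r*np.sin(a),z]) for a in np.linspace(0,6.283,100)])
    print(n,"u",P[:,0].min().round(2),P[:,0].max().round(2),"v",P[:,1].min().round(2),P[:,1].max().round(2))
E
```

```text
side0 R  rows150-164 cols 258-277
[[209 210 211 218 227 233 239 240 240 240 238 235 233 231 229 228 226 221
  217 211]
 [216 217 221 229 237 240 240 239 239 237 236 233 232 232 233 233 232 229
  225 219]
 [219 223 229 236 239 239 239 239 237 235 233 232 232 234 235 235 233 232
  231 228]
 [224 231 236 239 240 239 238 237 232 227 227 230 233 235 235 234 232 232
  232 232]
 [227 235 238 239 237 234 227 219 212 208 210 217 225 230 232 233 231 231
  231 232]
 [224 230 235 236 227 212 197 185 180 180 184 192 202 210 221 229 231 231
  232 234]
 [220 223 229 229 207 176 161 162 165 168 171 173 174 180 204 226 231 231
  234 236]
 [219 216 220 221 189 152 150 154 160 162 163 161 158 163 194 223 231 234
  236 237]
 [214 201 206 218 191 159 152 155 161 161 161 161 162 174 201 225 233 236
  237 233]
 [196 181 196 221 212 192 178 177 185 187 188 190 194 203 219 231 236 236
  232 219]
 [171 165 192 226 230 223 215 212 214 214 215 218 222 226 231 236 237 231
  214 189]
 [166 161 187 224 236 236 234 230 227 225 228 230 231 233 236 238 232 213
  183 155]
 [167 160 184 221 236 237 234 231 228 228 231 
[... 2209 characters left out ...]
17 120 124 123 121 117 119 117 126 140 155 178
  192 191]
 [128 128 154 181 172 150 130 120 128 130 128 122 117 119 128 133 141 157
  171 167]
 [128 125 152 185 189 179 159 137 137 139 136 132 126 129 133 137 138 138
  139 131]
 [127 123 147 183 195 189 168 142 134 135 134 135 133 135 136 138 136 129
  119 113]
 [125 121 144 181 196 191 170 145 132 131 132 134 134 137 139 138 129 121
  113 109]
 [126 122 144 179 194 193 179 156 136 133 134 136 137 140 137 131 120 114
  108 103]
 [126 123 138 171 187 186 177 156 138 133 136 137 138 137 130 121 113 108
  101  95]]
well(top) u 261.0 271.85 v 153.68 159.73
well(side) u 261.62 272.48 v 154.02 160.09
spool bottom FK u 261.85 271.12 v 153.11 158.26
```

send_rows --motion '[{"tx":0.1,"ty":-0.01,"tz":0.01,"rx":0,"ry":0,"rz":0,"fingers":-1},{"tx":0.06,"ty":0,"tz":0,"rx":0,"ry":0,"rz":0,"fingers":-1},{"tx":0.06,"ty":0,"tz":0,"rx":0,"ry":0,"rz":0,"fingers":-1}]'

```text
t: 8.85
ee_pos: [0.4255, 0.2883, 0.0559]
tcp_rot: [[-0.0, 0.806, -0.592], [-0.0, -0.592, -0.806], [-1.0, 0.0, 0.0]]
ft_force: [0.1, -1.1, -0.3]
finger_gap: 0.31
```

send_rows --motion '[{"tx":0.06,"ty":0,"tz":0,"rx":0,"ry":0,"rz":0,"fingers":-1},{"tx":0.06,"ty":0,"tz":0,"rx":0,"ry":0,"rz":0,"fingers":-1},{"tx":0,"ty":0,"tz":0,"rx":0,"ry":0,"rz":0,"fingers":-1}]'

```text
t: 9.15
ee_pos: [0.4255, 0.2883, 0.0522]
tcp_rot: [[-0.001, 0.806, -0.592], [-0.0, -0.592, -0.806], [-1.0, -0.0, 0.001]]
ft_force: [0.6, -0.0, -0.5]
finger_gap: 0.31
```

send_rows --motion '[{"tx":0.04,"ty":0,"tz":0,"rx":0,"ry":0,"rz":0,"fingers":-1},{"tx":0.04,"ty":0,"tz":0,"rx":0,"ry":0,"rz":0,"fingers":-1},{"tx":0,"ty":0,"tz":0,"rx":0,"ry":0,"rz":0,"fingers":-1}]'

```text
t: 9.45
ee_pos: [0.4255, 0.2883, 0.05]
tcp_rot: [[-0.0, 0.806, -0.592], [-0.0, -0.592, -0.806], [-1.0, -0.0, 0.0]]
ft_force: [-0.5, 0.6, -1.1]
finger_gap: 0.311
```

send_rows --motion '[{"tx":0.03,"ty":0,"tz":0,"rx":0,"ry":0,"rz":0,"fingers":-1},{"tx":0.03,"ty":0,"tz":0,"rx":0,"ry":0,"rz":0,"fingers":-1},{"tx":0,"ty":0,"tz":0,"rx":0,"ry":0,"rz":0,"fingers":-1}]'

```text
t: 9.75
ee_pos: [0.4258, 0.2885, 0.0489]
tcp_rot: [[0.0, 0.806, -0.592], [0.0, -0.592, -0.806], [-1.0, 0.0, -0.0]]
ft_force: [-1.3, -0.5, 4.4]
finger_gap: 0.314
```

send_rows --motion '[{"tx":0,"ty":0,"tz":0,"rx":0,"ry":0,"rz":0,"fingers":0.1},{"tx":0,"ty":0,"tz":0,"rx":0,"ry":0,"rz":0,"fingers":0.1},{"tx":0,"ty":0,"tz":0,"rx":0,"ry":0,"rz":0,"fingers":0.1},{"tx":0,"ty":0,"tz":0,"rx":0,"ry":0,"rz":0,"fingers":0.1}]'

```text
t: 10.15
ee_pos: [0.4256, 0.2883, 0.0482]
tcp_rot: [[-0.0, 0.806, -0.592], [-0.0, -0.592, -0.806], [-1.0, 0.0, 0.0]]
ft_force: [0.2, -0.3, 0.1]
finger_gap: 0.549
```

send_rows --motion '[{"tx":-0.2,"ty":0,"tz":0,"rx":0,"ry":0,"rz":0,"fingers":0.1},{"tx":-0.6,"ty":0,"tz":0,"rx":0,"ry":0,"rz":0,"fingers":0.1},{"tx":-1,"ty":0,"tz":0,"rx":0,"ry":0,"rz":0,"fingers":0.1},{"tx":-1,"ty":0,"tz":0,"rx":0,"ry":0,"rz":0,"fingers":0.1}]'

```text
t: 10.55
ee_pos: [0.4253, 0.2882, 0.1333]
tcp_rot: [[-0.001, 0.806, -0.592], [-0.001, -0.592, -0.806], [-1.0, -0.0, 0.001]]
ft_force: [0.0, -0.1, -0.1]
finger_gap: 0.549
```

```bash
python3 - <<'E'
from plan import *
from h import *
from plant import manip
s=cur()
for n,w in [("side",(210,120,330,200)),("top",(130,150,260,280))]:
    f=manip.grab_frame(n); pickle.dump(f,open(f"{n}5.pkl","wb"))
    crop(f,*w,6,f"pics/a_{n}5.png")
E
```

```text
t 10.55 pos [0.4253 0.2882 0.1333] yaw_y -0.6338 x [-8.e-04 -6.e-04 -1.e+00] F [ 0.02 -0.14 -0.1 ] gap 0.549 j [ 0.57  0.29  1.82 -0.    1.03  1.21]
```

View pics/a_side5.png

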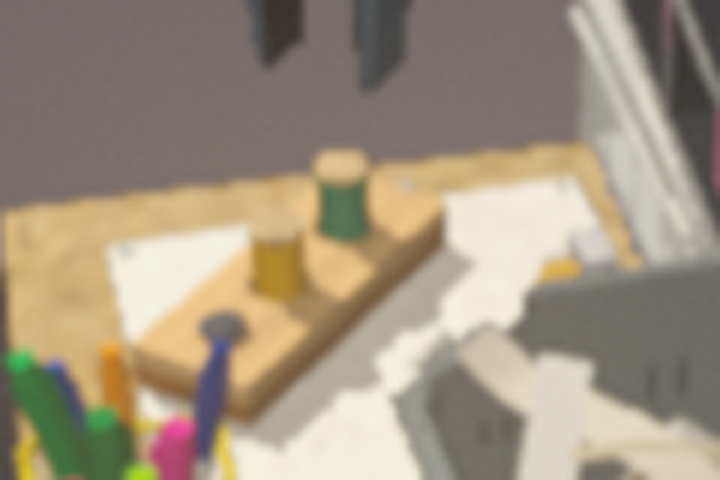

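View pics/a_top5.png

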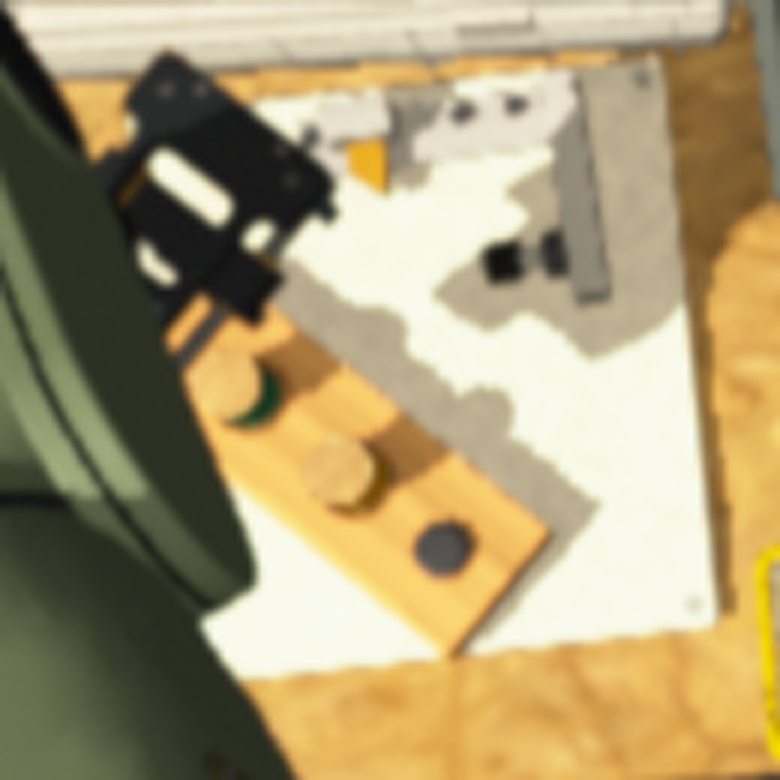

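send_rows --motion '[{"tx":0,"ty":-0.76,"tz":-0.31,"rx":0,"ry":0,"rz":0,"fingers":-1},{"tx":0,"ty":-0.76,"tz":-0.31,"rx":0,"ry":0,"rz":0,"fingers":-1},{"tx":0,"ty":-0.76,"tz":-0.31,"rx":0,"ry":0,"rz":0,"fingers":-1},{"tx":0,"ty":0,"tz":0,"rx":0,"ry":0,"rz":0,"fingers":-1},{"tx":0,"ty":0,"tz":0,"rx":0,"ry":0,"rz":0,"fingers":-1}]'

```text
t: 11.15
ee_pos: [0.3867, 0.3511, 0.1318]
tcp_rot: [[-0.001, 0.807, -0.591], [-0.001, -0.591, -0.807], [-1.0, 0.0, 0.001]]
ft_force: [-0.5, -0.1, 0.6]
finger_gap: 0.145
```

```bash
python3 - <<'E'
from plan import *
from h import *
from plant import manip
s=cur()
th=.935;pin=np.array([.360,.1993])
def trayc(p,th):
    d=np.array(p[:2])-pin; c,sn=np.cos(th),np.sin(th); return np.array([c*d[0]+sn*d[1],-sn*d[0]+c*d[1]])
print("tray coords of TCP",trayc(s["ee_pos"],th).round(4))
for n,w in [("top",(100,130,240,260))]:
    f=manip.grab_frame(n); pickle.dump(f,open(f"{n}6.pkl","wb")); crop(f,*w,5,f"pics/a_{n}6.png")
    r=circ_fit(f) if 0 else None
E
```

```text
t 11.15 pos [0.3867 0.3511 0.1318] yaw_y -0.6325 x [-5.0e-04 -1.2e-03 -1.0e+00] F [-0.54 -0.09  0.58] gap 0.145 j [ 0.72  0.31  1.81 -0.    1.03  1.35]
tray coords of TCP [0.138  0.0687]
```

View pics/a_top6.png

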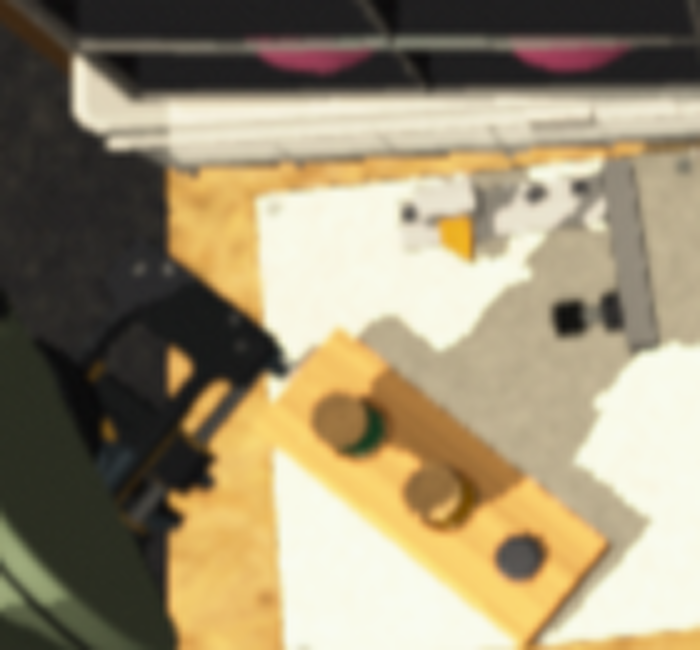

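send_rows --motion '[{"tx":0.9,"ty":0,"tz":0,"rx":0,"ry":0,"rz":0,"fingers":-1},{"tx":0.9,"ty":0,"tz":0,"rx":0,"ry":0,"rz":0,"fingers":-1},{"tx":0.9,"ty":0,"tz":0,"rx":0,"ry":0,"rz":0,"fingers":-1},{"tx":0.7,"ty":0,"tz":0,"rx":0,"ry":0,"rz":0,"fingers":-1},{"tx":0.3,"ty":0,"tz":0,"rx":0,"ry":0,"rz":0,"fingers":-1}]'

```text
t: 11.7
ee_pos: [0.3865, 0.3495, 0.0193]
tcp_rot: [[-0.003, 0.805, -0.593], [-0.003, -0.593, -0.805], [-1.0, -0.001, 0.004]]
ft_force: [-0.0, -0.6, -0.2]
finger_gap: 0.003
```

send_rows --motion '[{"tx":0,"ty":0.1,"tz":0,"rx":0,"ry":0,"rz":0,"fingers":-1},{"tx":0,"ty":0.1,"tz":0,"rx":0,"ry":0,"rz":0,"fingers":-1},{"tx":0,"ty":0,"tz":0,"rx":0,"ry":0,"rz":0,"fingers":-1}]'

```text
t: 12.0
ee_pos: [0.3931, 0.3481, 0.0225]
tcp_rot: [[0.002, 0.805, -0.593], [0.002, -0.593, -0.805], [-1.0, 0.001, -0.003]]
ft_force: [-0.0, 0.8, -0.3]
finger_gap: 0.001
```

```bash
python3 - <<'E'
from plan import *
from h import *
from plant import manip
s=cur()
th=.935;pin=np.array([.360,.1993])
def trayc(p,th):
    d=np.array(p[:2])-pin; c,sn=np.cos(th),np.sin(th); return np.array([c*d[0]+sn*d[1],-sn*d[0]+c*d[1]])
print("tray coords of TCP",trayc(s["ee_pos"],th).round(4))
for n,w in [("side",(220,110,330,190))]:
    f=manip.grab_frame(n); pickle.dump(f,open(f"{n}7.pkl","wb")); crop(f,*w,7,f"pics/a_{n}7.png")
E
```

```text
t 12.0 pos [0.3931 0.3481 0.0225] yaw_y -0.6345 x [ 0.0021  0.0015 -1.    ] F [-0.03  0.78 -0.33] gap 0.001 j [ 0.7   0.44  1.93 -0.    0.77  1.34]
tray coords of TCP [0.1394 0.0617]
```

View pics/a_side7.png

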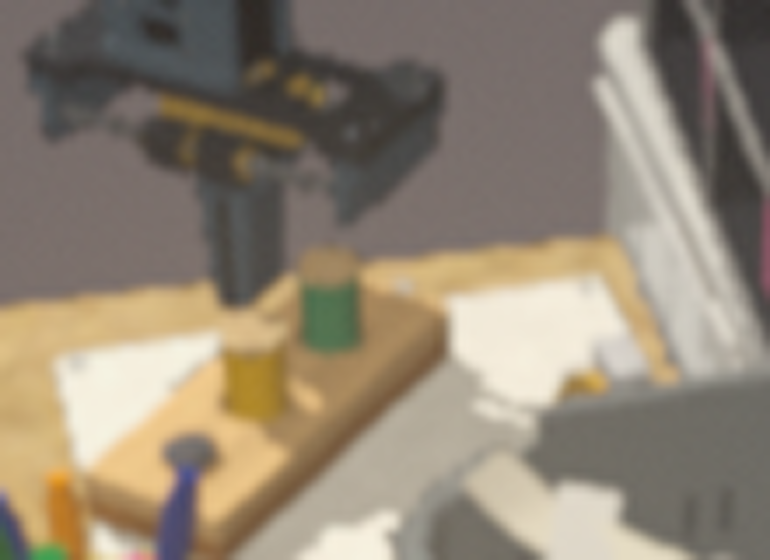

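send_rows --motion '[{"tx":0,"ty":0.1,"tz":0,"rx":0,"ry":0,"rz":0,"fingers":-1},{"tx":0,"ty":0.1,"tz":0,"rx":0,"ry":0,"rz":0,"fingers":-1},{"tx":0,"ty":0.1,"tz":0,"rx":0,"ry":0,"rz":0,"fingers":-1},{"tx":0,"ty":0.05,"tz":0,"rx":0,"ry":0,"rz":0,"fingers":-1}]'

```text
t: 12.45
ee_pos: [0.4006, 0.3414, 0.0214]
tcp_rot: [[0.0, 0.806, -0.592], [0.0, -0.592, -0.806], [-1.0, 0.0, -0.0]]
ft_force: [0.2, -1.1, -0.9]
finger_gap: 0.002
```

send_rows --motion '[{"tx":0,"ty":0.05,"tz":0,"rx":0,"ry":0,"rz":0,"fingers":-1},{"tx":0,"ty":0.05,"tz":0,"rx":0,"ry":0,"rz":0,"fingers":-1}]'

```text
t: 12.65
ee_pos: [0.4028, 0.3397, 0.0213]
tcp_rot: [[-0.0, 0.806, -0.592], [-0.0, -0.592, -0.806], [-1.0, 0.0, 0.0]]
ft_force: [0.0, -1.0, 0.3]
finger_gap: 0.002
```

send_rows --motion '[{"tx":0,"ty":0.05,"tz":0,"rx":0,"ry":0,"rz":0,"fingers":-1},{"tx":0,"ty":0.05,"tz":0,"rx":0,"ry":0,"rz":0,"fingers":-1}]'

```text
t: 12.85
ee_pos: [0.4052, 0.338, 0.0213]
tcp_rot: [[-0.0, 0.806, -0.592], [-0.0, -0.592, -0.806], [-1.0, 0.0, 0.0]]
ft_force: [0.8, 0.3, 1.3]
finger_gap: 0.003
```

send_rows --motion '[{"tx":0,"ty":0.05,"tz":0,"rx":0,"ry":0,"rz":0,"fingers":-1},{"tx":0,"ty":0.05,"tz":0,"rx":0,"ry":0,"rz":0,"fingers":-1}]'

```text
t: 13.05
ee_pos: [0.4074, 0.3364, 0.0213]
tcp_rot: [[-0.001, 0.805, -0.593], [0.0, -0.593, -0.805], [-1.0, -0.001, 0.0]]
ft_force: [-1.7, 2.5, 0.9]
finger_gap: 0.006
```

send_rows --motion '[{"tx":0,"ty":0.05,"tz":0,"rx":0,"ry":0,"rz":0,"fingers":-1},{"tx":0,"ty":0.05,"tz":0,"rx":0,"ry":0,"rz":0,"fingers":-1}]'

```text
t: 13.25
ee_pos: [0.41, 0.3348, 0.0213]
tcp_rot: [[-0.0, 0.806, -0.592], [0.001, -0.592, -0.806], [-1.0, -0.0, -0.0]]
ft_force: [-1.2, 2.7, -0.6]
finger_gap: 0.005
```

```bash
python3 - <<'E'
from plan import *
from h import *
from plant import manip
s=cur()
for n,w in [("side",(220,110,330,190)),("top",(120,150,260,260))]:
    f=manip.grab_frame(n); pickle.dump(f,open(f"{n}8.pkl","wb")); crop(f,*w,5,f"pics/a_{n}8.png")
E
```

```text
t 13.25 pos [0.41   0.3348 0.0213] yaw_y -0.6341 x [-0.e+00  6.e-04 -1.e+00] F [-1.15  2.71 -0.57] gap 0.005 j [0.66 0.45 1.92 0.   0.77 1.3 ]
```

View pics/a_top8.png

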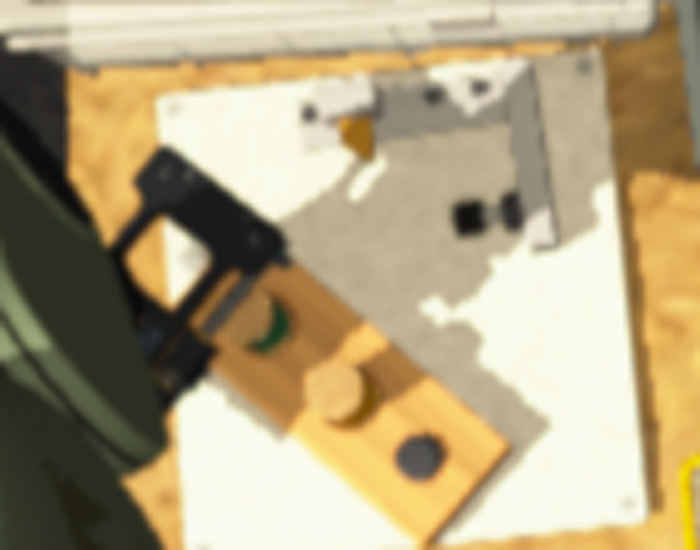

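send_rows --motion '[{"tx":0,"ty":0.14,"tz":-0.04,"rx":0.25,"ry":0,"rz":0,"fingers":-1},{"tx":0,"ty":0.14,"tz":-0.04,"rx":0.25,"ry":0,"rz":0,"fingers":-1},{"tx":0,"ty":0.14,"tz":-0.04,"rx":0.25,"ry":0,"rz":0,"fingers":-1},{"tx":0,"ty":0.14,"tz":-0.04,"rx":0.25,"ry":0,"rz":0,"fingers":-1},{"tx":0,"ty":0.14,"tz":-0.04,"rx":0.25,"ry":0,"rz":0,"fingers":-1}]'

```text
t: 13.85
ee_pos: [0.4303, 0.3254, 0.0213]
tcp_rot: [[-0.0, 0.706, -0.708], [-0.0, -0.708, -0.706], [-1.0, 0.0, 0.0]]
ft_force: [-1.3, 0.7, 0.1]
finger_gap: 0.006
```

```bash
cat > push.py <<'E'
from plan import *
from h import *
pin=np.array([.360,.1993]); yawb=0.1287
def st(off=0.0446):
    s=cur()
    p=s["ee_pos"][:2]-pin; y=s["tcp_rot"][:2,1]; y=y/np.linalg.norm(y)
    r=np.linalg.norm(p); th=np.arctan2(p[1],p[0])-np.arcsin(off/r)
    print("r",r.round(4),"tray x",np.sqrt(r*r-off*off).round(4),"tray th rel",round(th-yawb,3),"tool rel",round(np.arctan2(y[1],y[0])+np.pi/2-yawb,3),"push F",round(-float(s["ft_force"][:2]@y),2))
E
python3 - <<'E'
from push import *
t=load("top0.pkl")
st()
for z in (0.02,0.025,0.03):
  P=px2w(t,130+487/6-.4,150+260/6-.4,z=z)[:2]-pin
  r=np.linalg.norm(P); print(z,P.round(4),"home rel est",round(np.arctan2(P[1],P[0])+np.arcsin(.035/r)-yawb,3), "dist",r.round(3))
E
```

```text
t 13.85 pos [0.4303 0.3254 0.0213] yaw_y -0.7865 x [-1.e-04 -2.e-04 -1.e+00] F [-1.33  0.66  0.12] gap 0.006 j [ 0.63  0.46  1.9  -0.    0.78  1.41]
r 0.1444 tray x 0.1373 tray th rel 0.619 tool rel 0.656 push F 1.41
0.02 [ 0.1312 -0.0088] home rel est 0.074 dist 0.132
0.025 [ 0.1302 -0.0096] home rel est 0.069 dist 0.131
0.03 [ 0.1293 -0.0104] home rel est 0.064 dist 0.13
```

send_rows --motion '[{"tx":0,"ty":0.14,"tz":-0.04,"rx":0.27,"ry":0,"rz":0,"fingers":-1},{"tx":0,"ty":0.14,"tz":-0.04,"rx":0.27,"ry":0,"rz":0,"fingers":-1},{"tx":0,"ty":0.14,"tz":-0.04,"rx":0.27,"ry":0,"rz":0,"fingers":-1},{"tx":0,"ty":0.14,"tz":-0.04,"rx":0.27,"ry":0,"rz":0,"fingers":-1},{"tx":0,"ty":0.14,"tz":-0.04,"rx":0.27,"ry":0,"rz":0,"fingers":-1}]'

```text
t: 14.35
ee_pos: [0.4487, 0.3137, 0.0213]
tcp_rot: [[0.0, 0.583, -0.813], [-0.0, -0.813, -0.583], [-1.0, 0.0, -0.0]]
ft_force: [-2.3, 2.4, -0.1]
finger_gap: 0.005
```

send_rows --motion '[{"tx":0,"ty":0.14,"tz":-0.04,"rx":0.27,"ry":0,"rz":0,"fingers":-1},{"tx":0,"ty":0.14,"tz":-0.04,"rx":0.27,"ry":0,"rz":0,"fingers":-1},{"tx":0,"ty":0.1,"tz":-0.03,"rx":0.2,"ry":0,"rz":0,"fingers":-1}]'

```text
t: 14.65
ee_pos: [0.4578, 0.3061, 0.0213]
tcp_rot: [[0.0, 0.509, -0.861], [-0.0, -0.861, -0.509], [-1.0, 0.0, -0.0]]
ft_force: [-1.2, 3.0, -1.3]
finger_gap: 0.003
```

```bash
python3 - <<'E'
from push import *
from plant import manip
st()
for n,w in [("top",(120,150,260,260)),("side",(220,110,330,190))]:
    f=manip.grab_frame(n); pickle.dump(f,open(f"{n}9.pkl","wb")); crop(f,*w,5,f"pics/a_{n}9.png")
E
```

```text
t 14.65 pos [0.4578 0.3061 0.0213] yaw_y -1.037 x [ 2.e-04 -0.e+00 -1.e+00] F [-1.16  3.05 -1.26] gap 0.003 j [ 0.57  0.47  1.87 -0.    0.8   1.61]
r 0.1448 tray x 0.1378 tray th rel 0.387 tool rel 0.405 push F 3.21
```

View pics/a_top9.png

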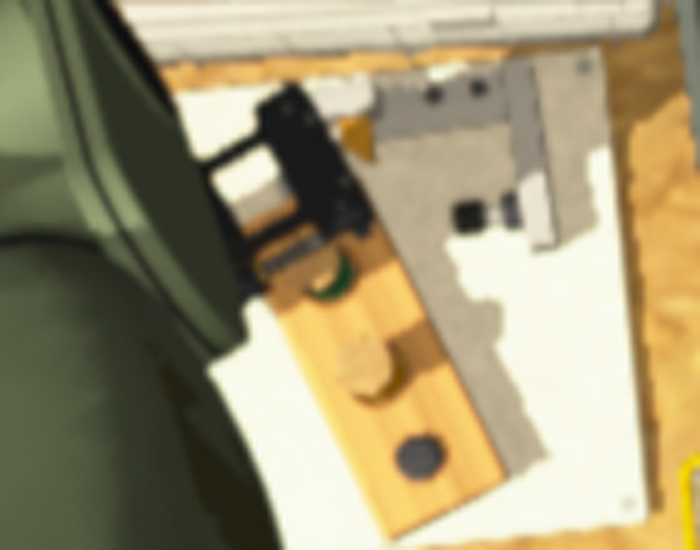

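send_rows --motion '[{"tx":0,"ty":0.14,"tz":-0.04,"rx":0.26,"ry":0,"rz":0,"fingers":-1},{"tx":0,"ty":0.14,"tz":-0.04,"rx":0.26,"ry":0,"rz":0,"fingers":-1},{"tx":0,"ty":0.09,"tz":-0.03,"rx":0.17,"ry":0,"rz":0,"fingers":-1},{"tx":0,"ty":0.07,"tz":-0.02,"rx":0.13,"ry":0,"rz":0,"fingers":-1}]'

```text
t: 15.15
ee_pos: [0.4674, 0.2965, 0.0213]
tcp_rot: [[0.0, 0.422, -0.906], [0.0, -0.906, -0.422], [-1.0, -0.0, -0.0]]
ft_force: [-0.7, 2.4, -0.4]
finger_gap: 0.008
```

send_rows --motion '[{"tx":0,"ty":0.05,"tz":-0.01,"rx":0.09,"ry":0,"rz":0,"fingers":-1},{"tx":0,"ty":0.05,"tz":-0.02,"rx":0.09,"ry":0,"rz":0,"fingers":-1}]'

```text
t: 15.35
ee_pos: [0.4693, 0.2942, 0.0213]
tcp_rot: [[0.0, 0.404, -0.915], [0.0, -0.915, -0.404], [-1.0, 0.0, -0.0]]
ft_force: [-1.0, 3.0, -0.6]
finger_gap: 0.003
```

```bash
python3 - <<'E'
from push import *
st()
E
```

```text
t 15.35 pos [0.4693 0.2942 0.0213] yaw_y -1.1554 x [ 1.e-04  0.e+00 -1.e+00] F [-1.02  3.01 -0.61] gap 0.003 j [ 0.54  0.48  1.86 -0.    0.8   1.69]
r 0.1448 tray x 0.1378 tray th rel 0.273 tool rel 0.287 push F 3.17
```

send_rows --motion '[{"tx":0,"ty":0.05,"tz":-0.01,"rx":0.09,"ry":0,"rz":0,"fingers":-1},{"tx":0,"ty":0.05,"tz":-0.02,"rx":0.09,"ry":0,"rz":0,"fingers":-1}]'

```text
t: 15.55
ee_pos: [0.4713, 0.2918, 0.0213]
tcp_rot: [[0.0, 0.384, -0.923], [-0.0, -0.923, -0.384], [-1.0, 0.0, 0.0]]
ft_force: [-0.6, 2.5, -0.3]
finger_gap: 0.002
```

send_rows --motion '[{"tx":0,"ty":0.05,"tz":-0.01,"rx":0.09,"ry":0,"rz":0,"fingers":-1},{"tx":0,"ty":0.05,"tz":-0.02,"rx":0.09,"ry":0,"rz":0,"fingers":-1}]'

```text
t: 15.75
ee_pos: [0.4733, 0.2893, 0.0213]
tcp_rot: [[-0.0, 0.364, -0.932], [-0.0, -0.932, -0.364], [-1.0, 0.0, 0.0]]
ft_force: [-0.9, 3.1, -0.6]
finger_gap: 0.003
```

send_rows --motion '[{"tx":0,"ty":0.04,"tz":-0.01,"rx":0.07,"ry":0,"rz":0,"fingers":-1},{"tx":0,"ty":0.04,"tz":-0.01,"rx":0.07,"ry":0,"rz":0,"fingers":-1}]'

```text
t: 15.95
ee_pos: [0.4748, 0.2874, 0.0213]
tcp_rot: [[0.0, 0.348, -0.937], [0.0, -0.937, -0.348], [-1.0, 0.0, -0.0]]
ft_force: [-0.2, 1.9, 0.5]
finger_gap: 0.004
```

```bash
python3 - <<'E'
from push import *
st()
E
```

```text
t 15.95 pos [0.4748 0.2874 0.0213] yaw_y -1.2152 x [ 2.e-04  0.e+00 -1.e+00] F [-0.19  1.91  0.52] gap 0.004 j [ 0.52  0.48  1.86 -0.    0.8   1.74]
r 0.1447 tray x 0.1377 tray th rel 0.212 tool rel 0.227 push F 1.85
```

send_rows --motion '[{"tx":0,"ty":0.04,"tz":-0.01,"rx":0.07,"ry":0,"rz":0,"fingers":-1},{"tx":0,"ty":0.04,"tz":-0.01,"rx":0.07,"ry":0,"rz":0,"fingers":-1}]'

```text
t: 16.15
ee_pos: [0.4762, 0.2854, 0.0213]
tcp_rot: [[0.0, 0.332, -0.943], [0.0, -0.943, -0.332], [-1.0, -0.0, -0.0]]
ft_force: [-1.7, 3.2, -0.6]
finger_gap: 0.002
```

send_rows --motion '[{"tx":0,"ty":0.04,"tz":-0.01,"rx":0.07,"ry":0,"rz":0,"fingers":-1},{"tx":0,"ty":0.04,"tz":-0.02,"rx":0.08,"ry":0,"rz":0,"fingers":-1}]'

```text
t: 16.35
ee_pos: [0.4773, 0.2838, 0.0213]
tcp_rot: [[-0.001, 0.314, -0.949], [0.001, -0.949, -0.314], [-1.0, -0.001, 0.001]]
ft_force: [-2.4, 5.0, 0.8]
finger_gap: 0.004
```

send_rows --motion '[{"tx":0,"ty":0.04,"tz":-0.01,"rx":0.07,"ry":0,"rz":0,"fingers":-1},{"tx":0,"ty":0.04,"tz":-0.01,"rx":0.08,"ry":0,"rz":0,"fingers":-1}]'

```text
t: 16.55
ee_pos: [0.4784, 0.282, 0.0213]
tcp_rot: [[-0.001, 0.297, -0.955], [0.001, -0.955, -0.297], [-1.0, -0.002, 0.001]]
ft_force: [-3.9, 6.3, 0.8]
finger_gap: 0.006
```

```bash
python3 - <<'E'
from push import *
st()
E
```

```text
t 16.55 pos [0.4784 0.282  0.0213] yaw_y -1.2693 x [-0.0013  0.0013 -1.    ] F [-3.88  6.32  0.76] gap 0.006 j [0.51 0.48 1.86 0.   0.8  1.78]
r 0.1444 tray x 0.1374 tray th rel 0.167 tool rel 0.173 push F 7.19
```

send_rows --motion '[{"tx":0,"ty":0.04,"tz":-0.01,"rx":0.07,"ry":0,"rz":0,"fingers":-1},{"tx":0,"ty":0.03,"tz":-0.01,"rx":0.06,"ry":0,"rz":0,"fingers":-1}]'

```text
t: 16.75
ee_pos: [0.4792, 0.2805, 0.0213]
tcp_rot: [[-0.002, 0.282, -0.959], [0.002, -0.959, -0.282], [-1.0, -0.002, 0.001]]
ft_force: [-4.9, 7.8, 0.4]
finger_gap: 0.002
```

send_rows --motion '[{"tx":0,"ty":0.04,"tz":-0.01,"rx":0.07,"ry":0,"rz":0,"fingers":-1},{"tx":0,"ty":0.03,"tz":-0.01,"rx":0.06,"ry":0,"rz":0,"fingers":-1}]'

```text
t: 16.95
ee_pos: [0.4802, 0.2789, 0.0213]
tcp_rot: [[-0.002, 0.267, -0.964], [0.002, -0.964, -0.267], [-1.0, -0.003, 0.002]]
ft_force: [-4.5, 9.4, 0.8]
finger_gap: 0.005
```

```bash
python3 - <<'E'
from push import *
st()
E
```

```text
t 16.95 pos [0.4802 0.2789 0.0213] yaw_y -1.301 x [-0.0023  0.0021 -1.    ] F [-4.51  9.38  0.85] gap 0.005 j [0.5  0.48 1.86 0.   0.8  1.8 ]
r 0.1441 tray x 0.1371 tray th rel 0.142 tool rel 0.141 push F 10.24
```

send_rows --motion '[{"tx":0,"ty":0.03,"tz":-0.01,"rx":0.05,"ry":0,"rz":0,"fingers":-1}]'

```text
t: 17.05
ee_pos: [0.4806, 0.2783, 0.0213]
tcp_rot: [[-0.002, 0.261, -0.965], [0.002, -0.965, -0.261], [-1.0, -0.003, 0.002]]
ft_force: [-4.8, 9.5, 0.9]
finger_gap: 0.004
```

send_rows --motion '[{"tx":0,"ty":0.03,"tz":-0.01,"rx":0.05,"ry":0,"rz":0,"fingers":-1}]'

```text
t: 17.15
ee_pos: [0.4812, 0.2771, 0.0213]
tcp_rot: [[-0.002, 0.256, -0.967], [0.001, -0.967, -0.256], [-1.0, -0.002, 0.002]]
ft_force: [-2.1, 2.3, 0.7]
finger_gap: 0.005
```

```bash
python3 - <<'E'
from push import *
st()
E
```

```text
t 17.15 pos [0.4812 0.2771 0.0213] yaw_y -1.3122 x [-0.0023  0.0013 -1.    ] F [-2.14  2.29  0.67] gap 0.005 j [0.5  0.48 1.86 0.   0.8  1.81]
r 0.144 tray x 0.1369 tray th rel 0.127 tool rel 0.13 push F 2.76
```

send_rows --motion '[{"tx":0,"ty":0.04,"tz":-0.01,"rx":0.07,"ry":0,"rz":0,"fingers":-1},{"tx":0,"ty":0.03,"tz":-0.01,"rx":0.06,"ry":0,"rz":0,"fingers":-1}]'

```text
t: 17.35
ee_pos: [0.4827, 0.2739, 0.0212]
tcp_rot: [[-0.002, 0.241, -0.97], [-0.001, -0.97, -0.241], [-1.0, 0.0, 0.002]]
ft_force: [-4.2, 3.3, 1.4]
finger_gap: 0.004
```

send_rows --motion '[{"tx":0,"ty":0.03,"tz":-0.01,"rx":0.06,"ry":0,"rz":0,"fingers":-1},{"tx":0,"ty":0.03,"tz":-0.01,"rx":0.06,"ry":0,"rz":0,"fingers":-1}]'

```text
t: 17.55
ee_pos: [0.4836, 0.2722, 0.0212]
tcp_rot: [[-0.002, 0.227, -0.974], [-0.001, -0.974, -0.227], [-1.0, 0.0, 0.002]]
ft_force: [-4.9, 3.6, 1.6]
finger_gap: 0.006
```

```bash
python3 - <<'E'
from push import *
st()
E
```

```text
t 17.55 pos [0.4836 0.2722 0.0212] yaw_y -1.3418 x [-2.1e-03 -6.0e-04 -1.0e+00] F [-4.87  3.56  1.58] gap 0.006 j [0.49 0.48 1.86 0.   0.8  1.83]
r 0.1435 tray x 0.1364 tray th rel 0.088 tool rel 0.1 push F 4.57
```

send_rows --motion '[{"tx":0,"ty":0.03,"tz":0.02,"rx":0.06,"ry":0,"rz":0,"fingers":-1}]'

```text
t: 17.65
ee_pos: [0.4839, 0.2716, 0.0213]
tcp_rot: [[-0.001, 0.22, -0.976], [0.0, -0.976, -0.22], [-1.0, -0.0, 0.001]]
ft_force: [-1.8, 4.7, 0.9]
finger_gap: 0.003
```

send_rows --motion '[{"tx":0,"ty":0.03,"tz":0.01,"rx":0.06,"ry":0,"rz":0,"fingers":-1}]'

```text
t: 17.75
ee_pos: [0.4842, 0.2712, 0.0213]
tcp_rot: [[0.0, 0.212, -0.977], [0.001, -0.977, -0.212], [-1.0, -0.001, -0.001]]
ft_force: [-2.4, 6.5, -1.0]
finger_gap: 0.007
```

```bash
python3 - <<'E'
from push import *
st()
E
```

```text
t 17.75 pos [0.4842 0.2712 0.0213] yaw_y -1.3567 x [ 3.0e-04  1.4e-03 -1.0e+00] F [-2.39  6.47 -0.98] gap 0.007 j [0.49 0.48 1.86 0.   0.8  1.84]
r 0.1435 tray x 0.1364 tray th rel 0.08 tool rel 0.085 push F 6.83
```

send_rows --motion '[{"tx":0,"ty":0.03,"tz":0,"rx":0.04,"ry":0,"rz":0,"fingers":-1}]'

```text
t: 17.85
ee_pos: [0.4845, 0.2708, 0.0214]
tcp_rot: [[0.001, 0.207, -0.978], [0.002, -0.978, -0.207], [-1.0, -0.002, -0.001]]
ft_force: [-3.5, 8.4, -0.6]
finger_gap: 0.008
```

send_rows --motion '[{"tx":0,"ty":0.02,"tz":0,"rx":0.03,"ry":0,"rz":0,"fingers":-1}]'

```text
t: 17.95
ee_pos: [0.4846, 0.2706, 0.0214]
tcp_rot: [[0.001, 0.204, -0.979], [0.003, -0.979, -0.204], [-1.0, -0.003, -0.001]]
ft_force: [-2.9, 10.4, -1.5]
finger_gap: 0.004
```

```bash
python3 - <<'E'
from push import *
st()
E
```

```text
t 17.95 pos [0.4846 0.2706 0.0214] yaw_y -1.3657 x [ 6.e-04  3.e-03 -1.e+00] F [-2.87 10.41 -1.45] gap 0.004 j [0.49 0.48 1.86 0.   0.8  1.85]
r 0.1436 tray x 0.1365 tray th rel 0.075 tool rel 0.076 push F 10.78
```

send_rows --motion '[{"tx":0,"ty":0.02,"tz":0,"rx":0.03,"ry":0,"rz":0,"fingers":-1}]'

```text
t: 18.05
ee_pos: [0.4848, 0.2704, 0.0215]
tcp_rot: [[0.001, 0.2, -0.98], [0.004, -0.98, -0.2], [-1.0, -0.003, -0.002]]
ft_force: [-4.1, 10.3, -0.8]
finger_gap: 0.003
```

```bash
python3 - <<'E'
from push import *
st()
E
```

```text
t 18.05 pos [0.4848 0.2704 0.0215] yaw_y -1.3695 x [ 8.0e-04  3.6e-03 -1.0e+00] F [-4.14 10.3  -0.85] gap 0.003 j [0.49 0.48 1.86 0.   0.8  1.85]
r 0.1437 tray x 0.1366 tray th rel 0.073 tool rel 0.073 push F 10.92
```

send_rows --motion '[{"tx":0,"ty":0.02,"tz":0,"rx":0.03,"ry":0,"rz":0,"fingers":-1}]'

```text
t: 18.15
ee_pos: [0.485, 0.2701, 0.0215]
tcp_rot: [[0.001, 0.196, -0.981], [0.004, -0.981, -0.196], [-1.0, -0.004, -0.002]]
ft_force: [-3.5, 12.2, -0.8]
finger_gap: 0.003
```

send_rows --motion '[{"tx":0,"ty":0.01,"tz":0,"rx":0.02,"ry":0,"rz":0,"fingers":-1}]'

```text
t: 18.25
ee_pos: [0.4851, 0.27, 0.0216]
tcp_rot: [[0.001, 0.194, -0.981], [0.004, -0.981, -0.194], [-1.0, -0.004, -0.002]]
ft_force: [-3.7, 12.7, -0.2]
finger_gap: 0.007
```

```bash
python3 - <<'E'
from push import *
st()
E
```

```text
t 18.25 pos [0.4851 0.27   0.0216] yaw_y -1.3757 x [ 0.0012  0.0045 -1.    ] F [-3.71 12.68 -0.23] gap 0.007 j [0.49 0.48 1.86 0.   0.8  1.86]
r 0.1437 tray x 0.1366 tray th rel 0.07 tool rel 0.066 push F 13.16
```

```bash
python3 - <<'E'
from push import *
from plant import manip
for n,w in [("top",(150,150,250,250)),("side",(230,110,330,190))]:
    f=manip.grab_frame(n); pickle.dump(f,open(f"{n}10.pkl","wb")); crop(f,*w,7,f"pics/a_{n}10.png")
st()
E
```

```text
t 18.35 pos [0.4851 0.27   0.0216] yaw_y -1.3755 x [ 0.0011  0.0044 -1.    ] F [-3.18 11.48 -1.07] gap 0.004 j [0.49 0.48 1.86 0.   0.8  1.86]
r 0.1437 tray x 0.1366 tray th rel 0.07 tool rel 0.067 push F 11.88
```

View pics/a_top10.png

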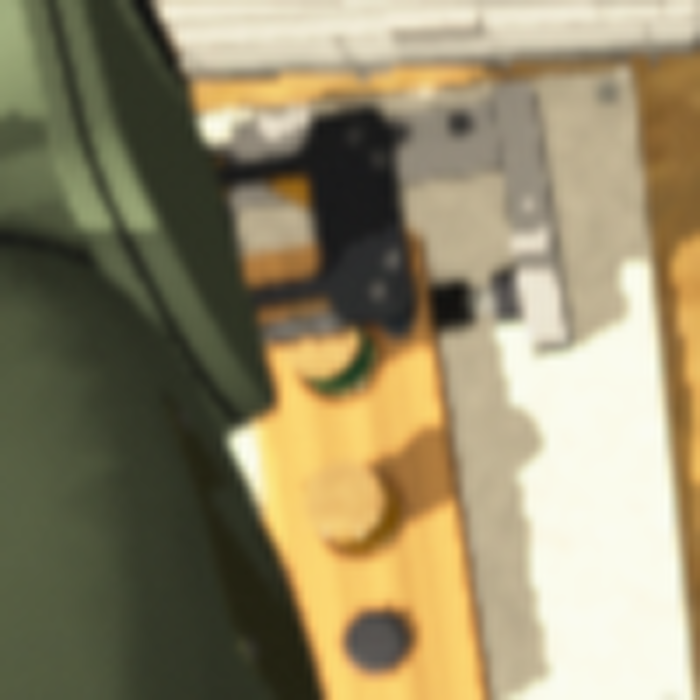

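View pics/a_side10.png

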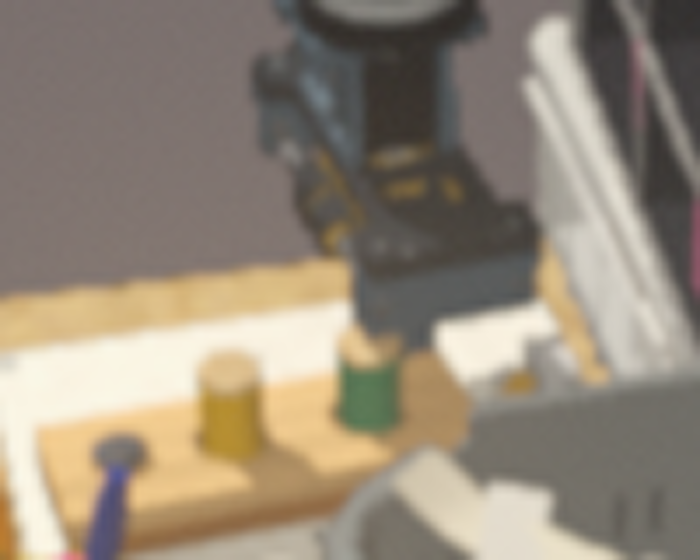

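send_rows --motion '[{"tx":0,"ty":0.02,"tz":0,"rx":0.02,"ry":0,"rz":0,"fingers":-1}]'

```text
t: 18.45
ee_pos: [0.4853, 0.2697, 0.0216]
tcp_rot: [[0.001, 0.191, -0.981], [0.005, -0.981, -0.191], [-1.0, -0.005, -0.002]]
ft_force: [-2.7, 12.8, -1.5]
finger_gap: 0.006
```

send_rows --motion '[{"tx":0,"ty":0.01,"tz":0,"rx":0.01,"ry":0,"rz":0,"fingers":-1}]'

```text
t: 18.55
ee_pos: [0.4857, 0.2694, 0.0217]
tcp_rot: [[0.002, 0.191, -0.982], [0.005, -0.982, -0.191], [-1.0, -0.004, -0.003]]
ft_force: [-2.5, 12.8, -2.5]
finger_gap: 0.004
```

```bash
python3 - <<'E'
from push import *
st()
E
```

```text
t 18.55 pos [0.4857 0.2694 0.0217] yaw_y -1.3791 x [ 0.002   0.0049 -1.    ] F [-2.5  12.76 -2.55] gap 0.004 j [0.48 0.48 1.86 0.   0.8  1.86]
r 0.1439 tray x 0.1368 tray th rel 0.065 tool rel 0.063 push F 13.0
```

send_rows --motion '[{"tx":0,"ty":0.02,"tz":0,"rx":0.02,"ry":0,"rz":0,"fingers":-1}]'

```text
t: 18.65
ee_pos: [0.4859, 0.2692, 0.0217]
tcp_rot: [[0.002, 0.188, -0.982], [0.006, -0.982, -0.188], [-1.0, -0.005, -0.003]]
ft_force: [-2.9, 13.1, -0.4]
finger_gap: 0.004
```

```bash
python3 - <<'E'
from push import *
st()
E
```

```text
t 18.65 pos [0.4859 0.2692 0.0217] yaw_y -1.382 x [ 0.0024  0.0057 -1.    ] F [-2.89 13.13 -0.4 ] gap 0.004 j [0.48 0.48 1.86 0.01 0.8  1.86]
r 0.144 tray x 0.1369 tray th rel 0.063 tool rel 0.06 push F 13.44
```

send_rows --motion '[{"tx":0,"ty":0.02,"tz":0,"rx":0.02,"ry":0,"rz":0,"fingers":-1}]'

```text
t: 18.75
ee_pos: [0.4861, 0.269, 0.0218]
tcp_rot: [[0.003, 0.185, -0.983], [0.006, -0.983, -0.185], [-1.0, -0.006, -0.004]]
ft_force: [-3.6, 15.0, -1.5]
finger_gap: 0.004
```

```bash
python3 - <<'E'
from push import *
st()
E
```

```text
t 18.75 pos [0.4861 0.269  0.0218] yaw_y -1.3846 x [ 0.0025  0.0064 -1.    ] F [-3.64 14.97 -1.55] gap 0.004 j [0.48 0.48 1.86 0.01 0.8  1.86]
r 0.1441 tray x 0.137 tray th rel 0.062 tool rel 0.057 push F 15.38
```

send_rows --motion '[{"tx":0,"ty":-0.05,"tz":0,"rx":0,"ry":0,"rz":0,"fingers":-1}]'

```text
t: 18.85
ee_pos: [0.4857, 0.2696, 0.0217]
tcp_rot: [[0.002, 0.186, -0.983], [0.005, -0.983, -0.186], [-1.0, -0.004, -0.003]]
ft_force: [-1.0, 8.6, -1.9]
finger_gap: 0.004
```

send_rows --motion '[{"tx":0,"ty":-0.05,"tz":0,"rx":0,"ry":0,"rz":0,"fingers":-1}]'

```text
t: 18.95
ee_pos: [0.4856, 0.2698, 0.0215]
tcp_rot: [[0.002, 0.188, -0.982], [0.002, -0.982, -0.188], [-1.0, -0.001, -0.003]]
ft_force: [-0.2, 3.5, -2.0]
finger_gap: 0.0
```

send_rows --motion '[{"tx":0,"ty":-0.05,"tz":0,"rx":0,"ry":0,"rz":0,"fingers":-1}]'

```text
t: 19.05
ee_pos: [0.4852, 0.2699, 0.0214]
tcp_rot: [[0.002, 0.189, -0.982], [-0.0, -0.982, -0.189], [-1.0, 0.001, -0.002]]
ft_force: [-0.2, 0.1, 0.5]
finger_gap: 0.002
```

```bash
python3 - <<'E'
from push import *
st()
E
```

```text
t 19.05 pos [0.4852 0.2699 0.0214] yaw_y -1.3807 x [ 1.8e-03 -5.0e-04 -1.0e+00] F [-0.16  0.09  0.47] gap 0.002 j [ 0.49  0.48  1.86 -0.    0.8   1.87]
r 0.1437 tray x 0.1366 tray th rel 0.07 tool rel 0.061 push F 0.12
```

send_rows --motion '[{"tx":0,"ty":-0.1,"tz":0,"rx":0,"ry":0,"rz":0,"fingers":-1},{"tx":0,"ty":-0.3,"tz":0,"rx":0,"ry":0,"rz":0,"fingers":-1},{"tx":0,"ty":-0.5,"tz":0,"rx":0,"ry":0,"rz":0,"fingers":-1},{"tx":0,"ty":-0.3,"tz":0,"rx":0,"ry":0,"rz":0,"fingers":-1}]'

```text
t: 19.45
ee_pos: [0.4774, 0.3067, 0.0213]
tcp_rot: [[0.0, 0.189, -0.982], [0.0, -0.982, -0.189], [-1.0, -0.0, -0.0]]
ft_force: [-0.5, 0.2, 0.0]
finger_gap: 0.005
```

send_rows --motion '[{"tx":-0.6,"ty":0,"tz":0,"rx":0,"ry":0,"rz":0,"fingers":-1},{"tx":-1,"ty":0,"tz":0,"rx":0,"ry":0,"rz":0,"fingers":-1},{"tx":-1,"ty":0,"tz":0.3,"rx":0,"ry":0,"rz":0,"fingers":-1},{"tx":-1,"ty":0,"tz":0.6,"rx":0,"ry":0,"rz":0,"fingers":-1},{"tx":-1,"ty":0,"tz":0.9,"rx":0,"ry":0,"rz":0,"fingers":-1}]'

```text
t: 19.95
ee_pos: [0.4246, 0.296, 0.1604]
tcp_rot: [[0.001, 0.188, -0.982], [0.0, -0.982, -0.188], [-1.0, -0.0, -0.001]]
ft_force: [-0.3, 0.1, -0.4]
finger_gap: 0.005
```

send_rows --motion '[{"tx":-0.6,"ty":0,"tz":1,"rx":0,"ry":0,"rz":0,"fingers":-1},{"tx":0,"ty":0,"tz":1,"rx":0,"ry":0,"rz":0,"fingers":-1},{"tx":0,"ty":0,"tz":0.8,"rx":0,"ry":0,"rz":0,"fingers":-1},{"tx":0,"ty":0,"tz":0,"rx":0,"ry":0,"rz":0,"fingers":-1}]'

```text
t: 20.35
ee_pos: [0.3391, 0.2789, 0.1776]
tcp_rot: [[-0.001, 0.19, -0.982], [-0.001, -0.982, -0.19], [-1.0, 0.001, 0.001]]
ft_force: [0.5, 0.3, 0.1]
finger_gap: 0.004
```

```bash
python3 - <<'E'
from push import *
from plant import manip
cur()
for n,w in [("top",(150,150,250,250)),("side",(230,110,330,190))]:
    f=manip.grab_frame(n); pickle.dump(f,open(f"{n}11.pkl","wb")); crop(f,*w,7,f"pics/a_{n}11.png")
E
```

```text
t 20.35 pos [0.3391 0.2789 0.1776] yaw_y -1.3791 x [-1.1e-03 -8.0e-04 -1.0e+00] F [0.49 0.35 0.08] gap 0.004 j [0.66 0.14 1.91 0.   1.1  2.04]
```

View pics/a_top11.png

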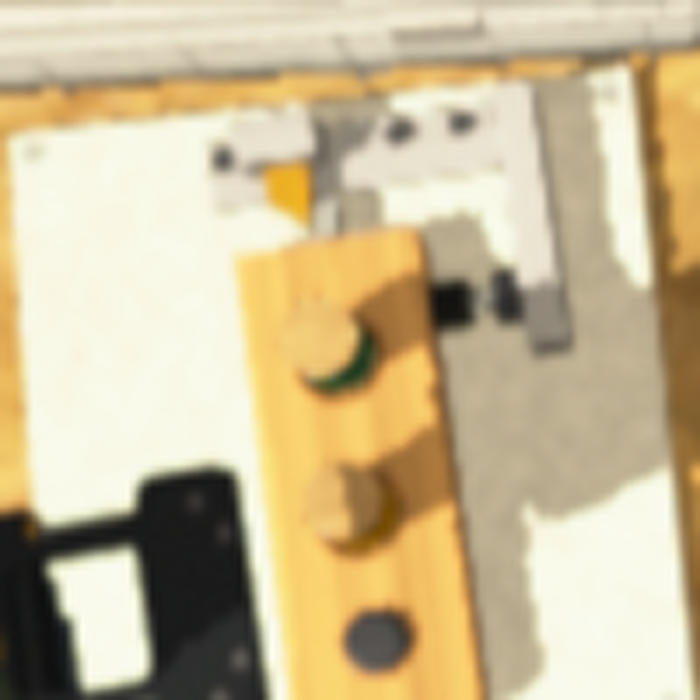

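View pics/a_side11.png

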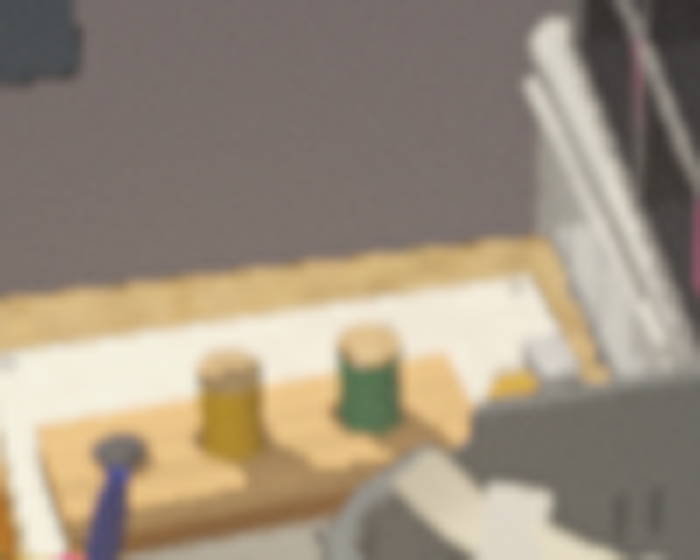

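```bash
python3 - <<'E'
from push import *
from circ import *
from plant import manip
f=manip.grab_frame("top"); s=manip.grab_frame("side"); f0=load("top11.pkl"); t0=load("top0.pkl"); s0=load("side0.pkl")
d=np.abs(f["frame"].astype(int)-f0["frame"].astype(int)).max(-1)[150:250,160:250]; print("tray region change over time: max",d.max(),"mean",d.mean().round(2))
P=np.array([0.3598,0.199])
p=circ_fit(f,P,.013,.046,[.33,.33,.33],1); print("pin",p[0].round(4))
for n,x in (("yellow",.05),("green",.11)):
    th=0.195; g=P+x*np.array([np.cos(th),np.sin(th)])
    for ch in (0,1,2):
        r=circ_fit(f,g,.0145,.074,ch,-1,span=0.006); v=r[0]-p[0]; print(n,ch,r[0].round(4),"dist from pin",np.linalg.norm(v).round(4),"angle rel",round(np.arctan2(v[1],v[0])-yawb,3),round(r[1],1))
ct=cloud(f)
for (u,v) in [(196,198),(199,221),(204,240)]: print((u,v),ct[v,u].round(3))
# stamp/bottle regions unchanged?
for n,a,b,w in (("top",f,t0,(275,210,310,240)),("top bottle",f,t0,(385,155,425,195)),("side stamp",s,s0,(262,220,300,250)),("side bottle",s,s0,(335,295,370,345))):
    x=np.abs(a["frame"].astype(int)-b["frame"].astype(int)).max(-1)[w[1]:w[3],w[0]:w[2]]; print(n,"max",x.max(),"mean",x.mean().round(1))
crop(f,130,150,440,270,2,"pics/fin_top.png"); crop(s,200,120,400,360,3,"pics/fin_side.png")
cur()
E
```

```text
tray region change over time: max 163 mean 3.61
pin [0.3597 0.199 ]
yellow 0 [0.4099 0.2111] dist from pin 0.0516 angle rel 0.108 3.4
yellow 1 [0.4087 0.2108] dist from pin 0.0505 angle rel 0.108 3.1
yellow 2 [0.4079 0.2098] dist from pin 0.0494 angle rel 0.092 10.7
green 0 [0.4672 0.2212] dist from pin 0.1098 angle rel 0.075 31.3
green 1 [0.4673 0.2213] dist from pin 0.1099 angle rel 0.076 22.1
green 2 [0.4672 0.2213] dist from pin 0.1098 angle rel 0.076 17.4
(196, 198) [0.467 0.219 0.074]
(199, 221) [0.408 0.208 0.074]
(204, 240) [0.362 0.199 0.046]
top max 8 mean 1.5
top bottle max 110 mean 31.5
side stamp max 67 mean 7.7
side bottle max 77 mean 25.7
t 20.55 pos [0.343  0.2801 0.1774] yaw_y -1.3812 x [ 1.e-03  3.e-04 -1.e+00] F [ 0.36 -0.89  0.44] gap 0.005 j [ 0.66  0.14  1.91 -0.    1.09  2.04]
```

View pics/fin_side.png

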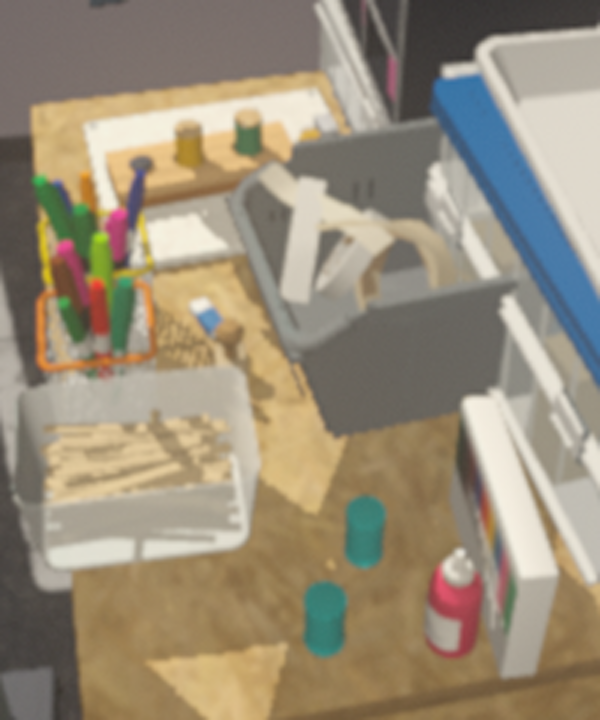

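```bash
python3 - <<'E'
from push import *
from plant import manip
f0=load("top11.pkl"); f=manip.grab_frame("top")
for w in ((180,178,214,196),(190,160,200,186),(208,186,235,204)):
    d=np.abs(f["frame"].astype(int)-f0["frame"].astype(int)).max(-1)[w[1]:w[3],w[0]:w[2]]; print(w,"max",d.max(),"mean",d.mean().round(2))
t=load("top0.pkl")
# buffer face column position before/after along row
print("before",t["frame"][193,206:222].sum(-1).tolist()); print("after",f["frame"][193,206:222].sum(-1).tolist())
cur(); print(manip.sign_off())
E
```

```text
(180, 178, 214, 196) max 2 mean 0.6
(190, 160, 200, 186) max 2 mean 0.72
(208, 186, 235, 204) max 72 mean 3.85
before [727, 730, 728, 700, 522, 231, 104, 94, 93, 112, 209, 395, 551, 556, 442, 297]
after [343, 353, 350, 332, 290, 156, 62, 53, 53, 58, 102, 215, 325, 333, 256, 166]
t 20.6 pos [0.343  0.28   0.1773] yaw_y -1.3815 x [ 6.e-04  1.e-04 -1.e+00] F [-0.33  0.45 -0.81] gap 0.008 j [ 0.66  0.14  1.91 -0.    1.09  2.04]
the job is handed in; nothing more can be done
None
```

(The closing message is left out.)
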